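# Swing the lamp hook over the open drive unit and hang the green work lamp

## Task

Turn the red swivel hook on the pallet's post until its arm points straight along the pallet over the open green drive unit, and then hang the green work lamp on it by its bail, so that the lamp hangs freely on the arm between the post and the upturned prong with the hook still pointing over the unit. Leave the orange lamp, the screwdriver and the parts bin where they are.

Things in the scene. Friction and masses are not known exactly. Their poses are not given: they have to be found in the camera images.
- hook (a joint): angle of the red swivel hook about its upright pivot on the post, rad; 0 = arm points straight along the pallet over the drive unit (pallet +x); positive = counter-clockwise seen from above. Starts 0.9 to 1.6 rad counter-clockwise of 0, turns freely past 0 (stops at -2 and +2) and stays where it is left: light friction, about 1.5 N at the prong turns it
- hook_seat (a point): point on the red arm's top face, 50 mm out from the pivot, 200 mm above the table. Its frame turns with the hook: x outward along the arm, z up. The arm is a level bar 12 mm wide, 10 mm high, reaching 96 mm out from the pivot; the dark pivot collar has radius 15 mm and rises 15 mm above the arm's top; the post below has radius 11 mm
- hook_prong (a point): centre of the upturned red prong at the end of the hook arm: an upright round pin 12 mm in diameter, 90 mm out from the pivot, its top 24 mm above the arm's top face; this point is 12 mm above the arm's top face. Same axes as hook_seat. The prong can be pinched from above to swing the hook
- pallet: fixed plywood assembly pallet, 370 x 200 x 12 mm. Origin on the table right under the hook's pivot (axis of the post); x along the pallet towards the drive unit, z up. The board spans x -60 to 310 mm and y -100 to 100 mm
- unit (a point): centre of the open green sheet-metal drive unit (tray 210 x 170 mm with components) on the pallet, 190 mm from the post's axis along pallet +x; this point is level with its top, 68 mm above the table, nothing in it is higher
- green_lamp_grip (a point): centre of the green grip block on top of the green lamp's bail, where the lamp is held: block 16 mm thick (lamp x), 24 mm wide (lamp y), 40 mm high, from 127 to 167 mm above the lamp's underside; this point is 147 mm above it. Lamp axes: z up, x through the bail's window, y across it. The lamp is the same after half a turn
- green_lamp_bail (a point): centre of the underside of the green lamp's bail bar (top of the window), 117 mm above the lamp's underside, 30 mm below the grip point. Dark steel bail in the lamp's y-z plane: legs and level bar of 10 x 10 mm section, 66 mm wide overall; window 46 mm wide (lamp y), 62 mm high (55 to 117 mm above the underside), passed through along lamp x. Hung, this point rests on the arm's top face
- green_lamp: the lamp to be hung: cordless work lamp with green body 44 x 70 x 55 mm high (lamp x, y, z), white light panels on two faces and a steel bail with a green grip block above; stands upright on the table, 167 mm high, 0.15 to 0.31 kg. Origin at the centre of its underside
- orange_lamp: a lamp of the same shape and size with an orange body, to be left standing; origin at the centre of its underside
- screwdriver: screwdriver with a yellow handle lying on the table near the robot, about 200 mm long, to be left alone
- parts_bin: small blue bin of metal parts, 100 x 140 x 50 mm, to be left alone; origin at the centre of its underside
Not all that is in view belongs to the job. Of the things like the green_lamp, leave any that is pink; of the rest the larger one is meant.

How it is judged:
By the outcome, as a careful person would: the job done as asked, in the order asked, and still so for the second after the job is handed in, with the robot touching nothing.
It also fails if it takes over 58 s, if anything falls off the work surface, if the arm or the gripper's body presses on something with over 40 N, if the wrist force passes 120 N, or if a joint passes its speed limit or range.

## Robot

A 6-joint arm with a two-finger parallel gripper is mounted at the origin on the work surface. World frame = base frame: x ahead of the robot, y to its left, z up, the work surface at z = 0. Lengths are in mm, angles in rad, forces in N, time in s.
With the tool pointing down it reaches from about 425 to 1125 mm from the base axis. Payload 14.9 kg.
Tool frame: the origin (TCP) lies on the centre line of the jaws, within the pads' length; the fingertips stand 14 mm ahead of it and the grasp point (between the pads) lies 5 mm behind it; z points along the fingers, y is the direction in which the jaws open and shut (so a half turn about z gives the same grasp; the last joint's range is limited). The gripper opens to 91 mm and grips with 3 to 60 N. Pads are 32 mm wide; open, the fingers measure 118 mm over their backs; the gripper's body (76 mm by 178 mm) begins 60 mm behind the grasp point.
Start: joints at [1.307, 0.379, 1.734, -0, 1.028, -0.033], TCP at [160.136, 681.45, 191.032] pointing down, gripper open.
Joint ranges: [-2.77, 2.77], [-0.74, 2.19], [0, 2.66], [-1.06, 4.2], [0.31, 2.87], [-3.08, 3.08]. Speed limits (rad/s): [1.89, 1.89, 2.39, 3.14, 3.14, 3.14].

## Interface

Orientations are given as a rotation vector (axis times angle).
In Python, from station import * gives the robot as it stands.
- The arm moves only by the tool servo_tool, never from a script. Its argument "commands" is text: rows parted by semicolons, each of 7 numbers parted by spaces: the turn, a rotation vector about the tool's x, y, z in degrees, then the shift along the tool's x, y, z in cm, then the finger opening in cm, from 0 to 9.12. In form: rx ry rz tx ty tz grip; .... A call has 1 to 12 rows; each row is the pose to reach, as a shift and turn from the pose measured when the call began, along the tool's axes at that moment; what a row does not reach only later rows make up. A row lasts 1/12 s, in which the tool goes at most 41.7 mm and 7.16 degrees, less where a joint would pass 70% of its speed; a pose out of reach is approached as far as the arm can. A call with a gripper value outside its range is refused whole. The fingers move at their own pace and stop on an object; "newtons" is the grip in N (left out, the last holds). Time passes only in rows, so rows that repeat a pose let the fingers close. It gives the time, the measured TCP pose, the force and the opening at its end, in the units of the state.
- sense(): the state, without advancing time (a new reading comes with each control period).
- get_image(name): name is "scene" or "side" or "wrist"; returns a dict with "img" (400x640x3 uint8, blue, green, red), "depth" (400x640 float32, mm along the optical axis (not along the pixel's ray), 0 where there is no reading), "fx", "fy", "cx", "cy" (pixels), "rvec" (rotation vector, rad) and "tvec" (3), from world to camera coordinates, as OpenCV has them. Camera axes: x right, y down, z forward; pixel columns grow to the right and rows downward; lengths in mm; the calibration is good to about 2 mm. A picture is of the moment at which its call begins.
- close_job(): hands the job in, once; it reports no verdict.
Trained networks look in the newest picture that a camera, given by its name, has taken for a name from the list of things; names that differ only in an ending like _2 or _b are one class to them, and where a whole thing is asked for, a point or a joint stands for the part that bears it (a point fixed in the world has none). Each returns a list of dicts, best first, with "p" (0 to 1); they miss things now and then, are a little off and sometimes report something else, mostly with a low value. They report only what shows in the picture. A call takes as long as a camera call. They do not tell look-alikes from the thing itself.
- trace(camera, name): "pixels" (400x640 bool, what is visible of it) and "rect" ([left, top, right, bottom] in pixels, round what is visible of it).
- pinpoint(camera, name): "location" ([column, row] in pixels: a listed point, or the origin of a listed thing).
The state is a dict: "time_s": time; "joints": joint angles; "dq": joint speeds; "joint_torque": joint torques, N m; "ee_pos": TCP position; "orientation": TCP orientation; "ft_force": force on the tool from outside, world axes, zero at the start; "wrist_torque": the same for the moment, N m; "width": finger opening in mm.
Only numpy, scipy, OpenCV 4.12 (cv2) and the standard library are available. Lean on these libraries where they do the work, as an engineer would, in place of code of your own. Each camera call takes 0.05 s, during which the arm holds its last target.

## Working session

There is one attempt and no reset: what is moved stays moved. The work goes in short steps, Python scripts to look and compute and a tool call to move; the robot and the scene stay as the last step left them, time stands still between calls to the robot, and variables do not carry over. Pictures are saved under pics/ and viewed, and the job is handed in when it is done.

Besides the shell and the picture viewer there is one more tool, called after ">>>" as name(argument=value, ...) on one line, values as JSON. servo_tool: Moves the arm, as the interface text tells. Its arguments: {"type":"object","properties":{"commands":{"type":"string"},"newtons":{"type":"number"}},"required":["commands"]}

```bash
mkdir -p pics; ls; cat > h.py <<'E'
from station import *
import numpy as np, cv2
from scipy.spatial.transform import Rotation as R
def world(c,u,v,d):
    p=np.array([(u-c["cx"])/c["fx"]*d,(v-c["cy"])/c["fy"]*d,d])
    return R.from_rotvec(np.ravel(c["rvec"])).inv().apply(p-np.ravel(c["tvec"]))
def cloud(c):
    v,u=np.mgrid[0:400,0:640]; d=c["depth"]
    p=np.stack([(u-c["cx"])/c["fx"]*d,(v-c["cy"])/c["fy"]*d,d],-1).reshape(-1,3)
    return R.from_rotvec(np.ravel(c["rvec"])).inv().apply(p-np.ravel(c["tvec"])).reshape(400,640,3)
def ray_z(c,u,v,z):
    r=R.from_rotvec(np.ravel(c["rvec"])).inv(); o=r.apply(-np.ravel(c["tvec"]))
    d=r.apply([(u-c["cx"])/c["fx"],(v-c["cy"])/c["fy"],1]); return o+d*(z-o[2])/d[2]
def proj(c,P):
    K=np.array([[c["fx"],0,c["cx"]],[0,c["fy"],c["cy"]],[0,0,1.]])
    return cv2.projectPoints(np.array(P,float).reshape(-1,3),np.array(c["rvec"],float).ravel(),np.array(c["tvec"],float).ravel(),K,None)[0].reshape(-1,2)
def rel(tgt,yawvec=None):
    s=sense(); r=R.from_rotvec(s["orientation"]); return r.inv().apply(np.array(tgt)-s["ee_pos"])/10
E
python3 - <<'E'
from h import *
s=sense();print(s)
print(R.from_rotvec(s["orientation"]).as_matrix().round(3))
for n in ["scene","side"]:
    c=get_image(n);cv2.imwrite(f"pics/{n}0.png",c["img"])
    cl=cloud(c)
    for k in ["hook","hook_seat","hook_prong","unit","green_lamp_grip","green_lamp_bail","green_lamp","orange_lamp","pallet"]:
        for q in pinpoint(n,k)[:4]:
            u,v=q["location"];d=c["depth"][int(v),int(u)]
            print(n,k,round(q["p"],2),np.round(q["location"]),world(c,u,v,d).round() if d>0 else None)
E
```

```text
pics
{'time_s': 0.0, 'joints': array([ 1.30667719e+00,  3.79408126e-01,  1.73476685e+00, -1.92385499e-05,
        1.02852875e+00, -3.32802187e-02]), 'dq': array([-9.90089063e-05, -1.99816520e-04, -1.62874549e-03, -4.71339934e-04,
       -1.02917258e-03,  9.91364334e-04]), 'joint_torque': array([ 1.14686711e-03, -7.63721466e+01, -4.34374452e+01,  6.50432054e-02,
        4.23914962e-02, -1.02595034e-04]), 'ee_pos': array([160.04232663, 681.02487792, 190.39548026]), 'orientation': array([-3.61763739e-01, -3.12054427e+00,  1.72976123e-03]), 'ft_force': array([-0.07232826, -0.10495771, -0.54014867]), 'wrist_torque': array([ 0.01320609, -0.00853481,  0.00094719]), 'width': 91.36164115215495}
[[-0.973  0.229 -0.   ]
 [ 0.229  0.973 -0.001]
 [ 0.    -0.001 -1.   ]]Traceback (most recent call last):
  File "<stdin>", line 8, in <module>
ValueError: it knows: green_lamp, green_lamp_bail, green_lamp_grip, hook_prong, hook_seat, orange_lamp, pallet, parts_bin, screwdriver, unit
```

```bash

python3 - <<'E'
from h import *
for n in ["scene","side"]:
    c=get_image(n);cv2.imwrite(f"pics/{n}0.png",c["img"])
    print(n,"cam at",R.from_rotvec(np.ravel(c["rvec"])).inv().apply(-np.ravel(c["tvec"])).round())
    for k in ["hook_seat","hook_prong","unit","green_lamp_grip","green_lamp_bail","green_lamp","orange_lamp","pallet"]:
        for q in pinpoint(n,k)[:4]:
            u,v=q["location"];d=c["depth"][int(v),int(u)]
            print(n,k,round(q["p"],2),np.round(q["location"]),world(c,u,v,d).round() if d>0 else None)
E
```

```text
scene cam at [1146.  615.  910.]
scene hook_seat 0.59 [361. 186.] [509.  30. 203.]
scene hook_prong 0.7 [370. 175.] [471.  24. 217.]
scene hook_prong 0.41 [270. 258.] [742. -61.  19.]
scene unit 0.8 [409. 267.] [490. 206.  31.]
scene unit 0.71 [349. 194.] [564.  45. 217.]
scene unit 0.47 [348. 250.] [564.  53.  20.]
scene green_lamp_grip 0.82 [286. 147.] [ 507. -294.  150.]
scene green_lamp_grip 0.65 [300. 136.] [ 406. -356.  116.]
scene green_lamp_grip 0.57 [305. 162.] [ 506. -203.  145.]
scene green_lamp_bail 0.62 [285. 152.] [ 508. -299.  129.]
scene green_lamp_bail 0.61 [308. 171.] [ 506. -188.  118.]
scene green_lamp_bail 0.43 [298. 138.] [ 309. -493.    0.]
scene green_lamp 0.69 [308. 198.] [ 524. -167.   36.]
scene green_lamp 0.62 [302. 162.] [ 415. -337.   25.]
scene green_lamp 0.61 [292. 185.] [ 500. -280.    5.]
scene green_lamp 0.45 [267. 253.] [738. -80.  18.]
scene orange_lamp 0.76 [271. 200.] [ 613. -238.   31.]
scene pallet 0.92 [347. 250.] [566.  52.  22.]
side cam at [  371. -1042.   869.]
side hook_seat 0.59 [291. 172.] [537. 273.  52.]
side hook_prong 0.53 [281. 171.] [477.  16. 216.]
side unit 0.85 [286. 174.] [493.  27. 197.]
side green_lamp_grip 0.95 [300. 242.] [520. -25.   3.]
side green_lamp_grip 0.74 [307. 270.] [ 493. -302.  157.]
side green_lamp_grip 0.73 [266. 308.] [ 399. -369.  129.]
side green_lamp_bail 0.97 [307. 279.] [ 494. -305.  135.]
side green_lamp_bail 0.57 [269. 319.] [ 402. -372.  100.]
side green_lamp 0.97 [305. 288.] [ 502. -224.   26.]
side green_lamp 0.76 [309. 314.] [ 495. -322.   41.]
side green_lamp 0.62 [270. 346.] [ 400. -392.   38.]
side orange_lamp 0.82 [348. 297.] [ 593. -287.   42.]
side pallet 0.9 [307. 228.] [547.  14.  20.]
side pallet 0.68 [284. 177.] [486.  18. 195.]
```

View pics/scene0.png

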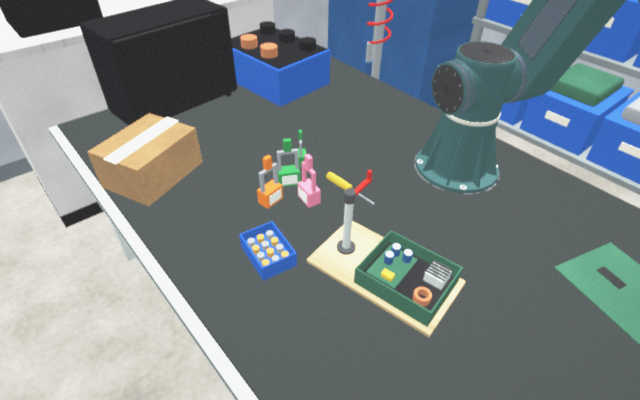

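View pics/side0.png

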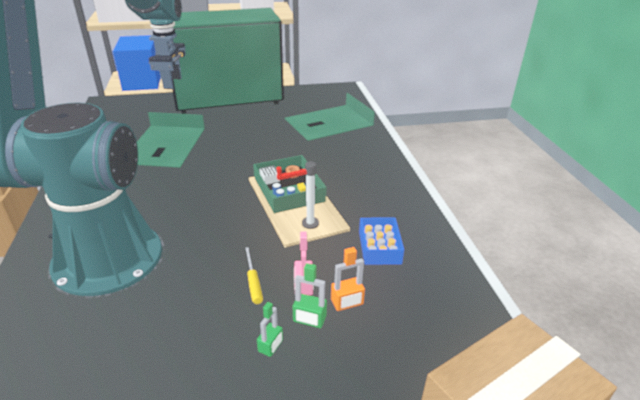

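```bash

python3 - <<'E'
from h import *
for n,b in [("scene",(200,110,480,340)),("side",(220,140,420,370))]:
    c=get_image(n);i=c["img"][b[1]:b[3],b[0]:b[2]]
    f=2.6
    cv2.imwrite(f"pics/{n}1.png",cv2.resize(i,None,fx=f,fy=f,interpolation=cv2.INTER_CUBIC))
    cl=cloud(c);hsv=cv2.cvtColor(c["img"],cv2.COLOR_BGR2HSV);H,S,V=[hsv[...,k].astype(int) for k in range(3)]
    dep=c["depth"]>0
    # red
    for nm,m in [("red",((H<6)|(H>174))&(S>150)),("yellow",(abs(H-27)<4)&(S>150)),("green",(abs(H-62)<18)&(S>110)&(V>70)),("orange",(abs(H-12)<6)&(S>160)),("pink",(abs(H-167)<12)&(S>60)&(V>140)),("wood",(abs(H-20)<8)&(S>50)&(S<140)&(V>140)),("dkgreen",(abs(H-75)<22)&(S>70)&(V<110))]:
        m=m&dep; k,l,st,ce=cv2.connectedComponentsWithStats(m.astype(np.uint8))
        for j in range(1,k):
            if st[j,4]<15: continue
            p=cl[l==j]
            if np.linalg.norm(np.median(p,0)[:2]-[520,0])>480: continue
            print(n,nm,st[j].tolist(),"med",np.median(p,0).round(),"lo",np.percentile(p,3,axis=0).round(),"hi",np.percentile(p,97,axis=0).round())
E
```

```text
scene red [355, 170, 17, 25, 136] med [487.  24. 202.] lo [468.  16. 195.] hi [531.  38. 225.]
scene yellow [327, 174, 25, 15, 93] med [ 389. -185.   21.] lo [ 378. -230.   12.] hi [ 394. -140.   27.]
scene yellow [382, 274, 12, 7, 31] med [564. 196.  40.] lo [554. 183.  35.] hi [568. 208.  46.]
scene green [299, 130, 3, 9, 27] med [ 403. -358.  123.] lo [ 397. -366.  106.] hi [ 408. -351.  132.]
scene green [283, 138, 8, 14, 97] med [ 501. -298.  156.] lo [ 490. -308.  134.] hi [ 510. -291.  171.]
scene green [299, 148, 7, 18, 50] med [ 409. -348.   43.] lo [ 374. -376.   12.] hi [ 421. -338.   48.]
scene green [278, 165, 22, 18, 192] med [ 500. -297.   56.] lo [ 475. -318.   31.] hi [ 535. -268.   60.]
scene orange [263, 157, 9, 13, 85] med [ 602. -259.  152.] lo [ 587. -269.  134.] hi [ 609. -255.  169.]
scene orange [257, 185, 25, 23, 157] med [ 628. -251.   36.] lo [ 571. -278.    7.] hi [ 633. -239.   56.]
scene pink [298, 154, 23, 54, 518] med [ 505. -171.   65.] lo [ 442. -228.    2.] hi [ 526. -158.  164.]
scene wood [326, 171, 26, 14, 28] med [ 368. -211.   15.] lo [ 345. -
[... 3068 characters left out ...]
i [775. -32.  40.]
side wood [377, 231, 6, 9, 40] med [735. -68.  37.] lo [729. -78.  26.] hi [743. -56.  41.]
side wood [368, 238, 6, 9, 44] med [703. -95.  36.] lo [ 697. -101.   25.] hi [710. -80.  40.]
side wood [388, 238, 7, 9, 45] med [ 758. -100.   36.] lo [ 752. -109.   23.] hi [767. -89.  40.]
side wood [380, 245, 6, 4, 19] med [ 728. -122.   38.] lo [ 722. -128.   35.] hi [ 734. -116.   40.]
side wood [247, 269, 10, 35, 43] med [ 368. -161.    1.] lo [ 365. -225.   -1.] hi [ 386. -112.   25.]
side dkgreen [109, 171, 37, 74, 316] med [ 89. -12. 169.] lo [ 80. -97.  49.] hi [106.  15. 298.]
side dkgreen [84, 183, 22, 8, 83] med [ 50. -78. 277.] lo [ 33. -88. 254.] hi [ 62. -63. 290.]
```

View pics/scene1.png

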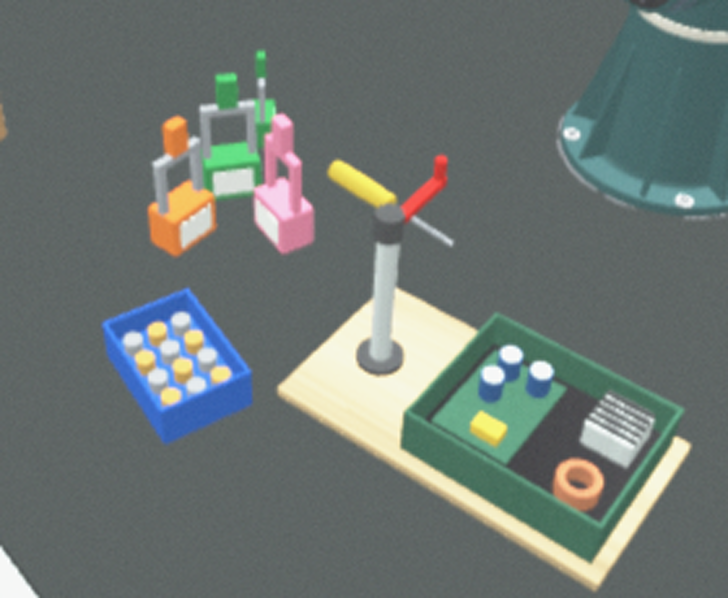

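View pics/side1.png

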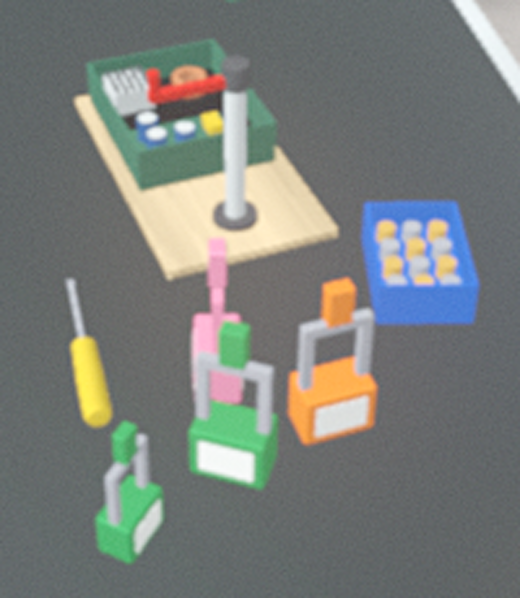

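```bash

python3 - <<'E'
from h import *
C={}
P=[];Q=[]
for n in ["scene","side"]:
    c=get_image(n);cl=cloud(c);hsv=cv2.cvtColor(c["img"],cv2.COLOR_BGR2HSV);H,S,V=[hsv[...,k].astype(int) for k in range(3)]
    P.append(cl.reshape(-1,3));Q.append(hsv.reshape(-1,3).astype(int))
P0=P;Q0=Q
for lab,(P,Q) in {"scene":(P0[0],Q0[0]),"side":(P0[1],Q0[1]),"both":(np.vstack(P0),np.vstack(Q0))}.items():
    H,S,V=Q.T;X,Y,Z=P.T
    def near(x,y,r): return np.hypot(X-x,Y-y)<r
    def rect(m,nm,q=0):
        p=P[m][:,:2].astype(np.float32)
        if len(p)<5: return
        r=cv2.minAreaRect(p);print(lab,nm,len(p),np.round(r[0],1),np.round(r[1],1),round(r[2],1))
    rect((abs(H-20)<8)&(S>50)&(S<140)&(V>140)&(Z>9)&(Z<16)&(X>430)&(X<690)&(Y>-60)&(Y<380),"wood")
    rect((abs(H-75)<22)&(S>70)&(Z>60)&(Z<74)&near(530,220,170),"unittop")
    m=(S<80)&(V<110)&(Z>205)&near(562,22,40);rect(m,"collar")
    m=(S<60)&(V>120)&(Z>60)&(Z<180)&near(562,22,40);rect(m,"post");print(np.median(P[m],0) if m.any() else 0)
    g=(abs(H-62)<18)&(S>90)
    rect(g&(Z>160)&near(499,-303,40),"griptop")
    rect(g&(Z>50)&(Z<60)&near(499,-303,60),"bodytop")
    rect((S<70)&(Z>105)&(Z<132)&near(499,-303,50),"bailbar")
    m=((H<6)|(H>174))&(S>130)&(Z>180)&near(520,25,80)
    p=P[m&(Z<205)];q=P[m&(Z>208)]
    print(lab,"arm",cv2.fitLine(p[:,:2].astype(np.float32),cv2.DIST_L2,0,.01,.01).ravel(),len(p),"prong",q.mean(0).round(1),len(q))
E
```

```text
scene wood 759 [532.5 160. ] [204.2 371.6] 11.3
scene unittop 790 [518.  224.2] [175.8 209.9] 11.8
scene collar 39 [565.8  45.4] [10.8 25.3] 41.4
scene post 280 [561.9  42. ] [15.5 22. ] 40.7
[564.56538604  45.14043928 123.33305036]
scene griptop 42 [ 498.1 -299.8] [18.9 25.9] 71.1
scene bodytop 164 [ 498.2 -301.5] [49.1 68.3] 59.5
scene bailbar 101 [ 497.8 -302.9] [17.9 65.4] 63.6
scene arm [9.7453046e-01 2.2425511e-01 5.0074780e+02 2.7551950e+01] 111 prong [473.9  21.  219.3] 35
side wood 1698 [544.4 119.1] [200.6 287.2] 11.7
side unittop 286 [520.4 227.3] [169.7 216.8] 11.6
side collar 15 [570.2  34.3] [22.2  6.8] 58.9
side post 284 [559.5  34. ] [13.8 20.2] 81.6
[558.0797374   33.73700181 121.16781827]
side griptop 64 [ 501.3 -302.1] [14.8 21.8] 55.4
side bodytop 363 [ 500.5 -301.4] [43.4 69.3] 61.4
side bailbar 190 [ 501.1 -299.6] [14.8 65.8] 63.5
side arm [9.7168946e-01 2.3626174e-01 5.0679022e+02 2.5804531e+01] 140 prong [472.3  18.8 218.2] 29
both wood 2457 [533.3 160. ] [206.4 371.4] 11.5
both unittop 1076 [517.6 226.7] [175.8 216.6] 11.7
both collar 54 [565.7  41. ] [16.8 29.1] 18.1
both post 564 [559.7  38.6] [21.1 23.9] 2.0
[561.90634809  37.50362144 122.88608608]
both griptop 106 [ 498.6 -300. ] [18.9 27. ] 71.1
both bodytop 527 [ 499.7 -302.4] [48.9 70.1] 63.4
both bailbar 291 [ 499.6 -300.4] [20.4 67.2] 67.1
both arm [9.7483706e-01 2.2291863e-01 5.0411807e+02 2.6577295e+01] 251 prong [473.1  20.  218.8] 64
```

```bash
cat >> h.py <<'E'
def go(t,az):
    s=sense(); r=R.from_rotvec(s["orientation"]); M=r.as_matrix()
    a=np.radians(az); y=np.array([np.cos(a),np.sin(a),0]); z=np.array([0,0,-1.]); x=np.cross(y,z)
    best=min(( r.inv()*R.from_matrix(np.stack([x*k,y*k,z],1)) for k in (1,-1)),key=lambda q:q.magnitude())
    rv=np.degrees(best.as_rotvec())
    tr=r.inv().apply(np.array(t)-s["ee_pos"])/10
    print("t",round(s["time_s"],2),"pos",s["ee_pos"].round(1),"yaz",round(np.degrees(np.arctan2(M[1,1],M[0,1])),1),"w",round(s["width"],1),"F",s["ft_force"].round(1),"j6",round(s["joints"][5],2))
    print("row:"," ".join(f"{v:.1f}" for v in rv)," ".join(f"{v:.2f}" for v in tr))
E
python3 -c "
from h import *
go([471.5,18.5,265],103)"
```

```text
t 1.15 pos [160.1 681.5 191. ] yaz 76.8 w 91.3 F [-0.5  0.4 -0.3] j6 -0.03
row: -0.0 -0.0 -26.2 -45.48 -57.42 -7.40
```

>>> servo_tool(commands="0 0 -5 -4 -5 -7.4 6; 0 0 -26 -45.5 -57.4 -7.4 6; 0 0 -26 -45.5 -57.4 -7.4 6; 0 0 -26 -45.5 -57.4 -7.4 6; 0 0 -26 -45.5 -57.4 -7.4 6; 0 0 -26 -45.5 -57.4 -7.4 6; 0 0 -26 -45.5 -57.4 -7.4 6; 0 0 -26 -45.5 -57.4 -7.4 6; 0 0 -26 -45.5 -57.4 -7.4 6; 0 0 -26 -45.5 -57.4 -7.4 6; 0 0 -26 -45.5 -57.4 -7.4 6; 0 0 -26 -45.5 -57.4 -7.4 6", newtons=15)

```text
time_s: 2.15
ee_pos: [366.8, 241.0, 250.6]
orientation: [-0.35, 3.121, 0.001]
ft_force: [1.1, -0.1, -0.3]
width: 60.3
```

```bash
python3 -c "
from h import *
go([471.5,18.5,265],103)"
```

```text
t 2.15 pos [366.8 241.  250.6] yaz 102.8 w 60.3 F [ 1.1 -0.1 -0.3] j6 -1.27
row: 0.0 0.0 -0.2 -5.29 -24.01 -1.45
```

>>> servo_tool(commands="0 0 0 -5.3 -24 -1.5 5; 0 0 0 -5.3 -24 -1.5 5; 0 0 0 -5.3 -24 -1.5 5; 0 0 0 -5.3 -24 -1.5 5; 0 0 0 -5.3 -24 -1.5 5; 0 0 0 -5.3 -24 -1.5 5; 0 0 0 -5.3 -24 -1.5 5; 0 0 0 -5.3 -24 -1.5 5; 0 0 0 -5.3 -24 -1.5 5; 0 0 0 -5.3 -24 -1.5 5")

```text
time_s: 2.98
ee_pos: [471.1, 19.5, 265.4]
orientation: [-0.352, 3.121, 0.001]
ft_force: [-0.5, 0.2, -0.3]
width: 49.8
```

```bash
python3 - <<'E'
from h import *
c=get_image("wrist");cv2.imwrite("pics/w1.png",c["img"])
cl=cloud(c);hsv=cv2.cvtColor(c["img"],cv2.COLOR_BGR2HSV).astype(int);H,S,V=hsv.transpose(2,0,1)
m=((H<6)|(H>174))&(S>130)&(cl[...,2]>180)&(cl[...,2]<240)&(c["depth"]>0)
p=cl[m];q=p[p[:,2]>218];a=p[(p[:,2]<208)]
print(len(q),q.mean(0),cv2.minAreaRect(q[:,:2].astype(np.float32)) if len(q)>4 else 0)
print(cv2.fitLine(a[:,:2].astype(np.float32),cv2.DIST_L2,0,.01,.01).ravel() if len(a)>5 else 0)
for k in ["hook_prong","hook_seat"]:
    print(k,[(round(r["p"],2),r["location"]) for r in pinpoint("wrist",k)[:2]])
print(proj(c,[[471.5,18.5,224],[558.3,38,215]]))
go([471.5,18.5,220],103)
E
```

```text
205 [469.10437889  20.34241835 223.91182876] ((469.6639099121094, 20.546955108642578), (11.213871002197266, 11.196261405944824), 54.48869705200195)
[9.7586560e-01 2.1837194e-01 5.0867386e+02 2.9418940e+01]
hook_prong [(0.55, [314.9, 202.2])]
hook_seat [(0.61, [313.4, 240.2])]
[[314.36294252 207.02614593]
 [314.25402235 298.98736264]]
t 3.13 pos [471.2  19.7 265.5] yaz 102.9 w 49.6 F [-0.7 -0.2  0.4] j6 -1.8
row: 0.0 0.0 -0.1 0.01 -0.12 4.55
```

View pics/w1.png

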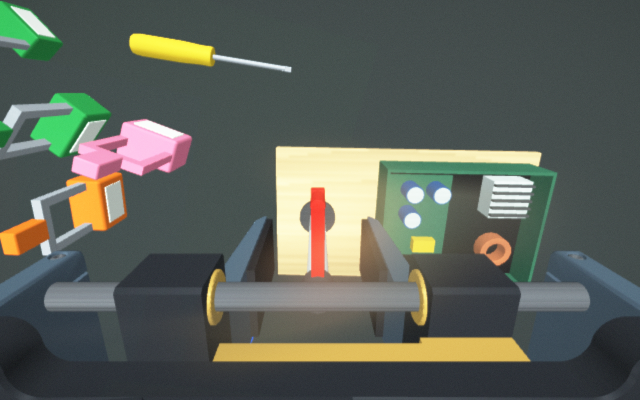

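>>> servo_tool(commands="0 0 0 0 0 1.6 4; 0 0 0 0 0 3.2 3.5; 0 0 0 0 0 4.6 3; 0 0 0 0 0 4.6 2.5; 0 0 0 0 0 4.6 0.8; 0 0 0 0 0 4.6 0.8; 0 0 0 0 0 4.6 0.8; 0 0 0 0 0 4.6 0.8; 0 0 0 0 0 4.6 0.8; 0 0 0 0 0 4.6 0.8", newtons=10)

```text
time_s: 3.97
ee_pos: [471.5, 19.7, 219.9]
orientation: [-0.353, 3.12, 0.0]
ft_force: [-0.6, -0.4, 0.0]
width: 7.9
```

```bash
cat > swing.py <<'E'
import sys
from h import *
# pivot, current hook azimuth from TCP; arc rows of given step
piv=np.array([557.3,40.0]);s=sense();r=R.from_rotvec(s["orientation"]);p=s["ee_pos"];v=p[:2]-piv
th=np.arctan2(v[1],v[0]);rad=np.hypot(*v);print("th",np.degrees(th)%360,"rad",rad,"w",s["width"],"F",s["ft_force"].round(1),"t",s["time_s"],p.round(1))
tot=float(sys.argv[1]);n=int(sys.argv[2])
for i in range(1,n+1):
    a=-np.radians(tot)*i/n; q=np.array([*(piv+rad*np.array([np.cos(th+a),np.sin(th+a)])),p[2]])
    d=r.inv().apply(q-p)/10;print(f"0 0 {-np.degrees(a):.1f} {d[0]:.2f} {d[1]:.2f} 0 0.8",end="; ")
E
python3 swing.py 48 12
```

```text
th 193.3138167869523 rad 88.21503647945595 w 7.906897515869529 F [-0.6 -0.4  0. ] t 3.9667 [471.5  19.7 219.9]
0 0 4.0 -0.02 0.62 0 0.8; 0 0 8.0 -0.08 1.23 0 0.8; 0 0 12.0 -0.18 1.84 0 0.8; 0 0 16.0 -0.32 2.43 0 0.8; 0 0 20.0 -0.51 3.02 0 0.8; 0 0 24.0 -0.74 3.59 0 0.8; 0 0 28.0 -1.00 4.15 0 0.8; 0 0 32.0 -1.31 4.68 0 0.8; 0 0 36.0 -1.65 5.20 0 0.8; 0 0 40.0 -2.02 5.69 0 0.8; 0 0 44.0 -2.43 6.15 0 0.8; 0 0 48.0 -2.87 6.58 0 0.8;
```

```bash
python3 - <<'E'
from h import *
out=[]
for n in ["wrist","side","scene"]:
    c=get_image(n);cv2.imwrite(f"pics/{n}2.png",c["img"]); print(proj(c,[[470,20,224]]))
    u,v=proj(c,[[470,20,224]])[0].astype(int)
    x0=max(0,u-60);y0=max(0,v-60);out.append(cv2.resize(c["img"][y0:y0+120,x0:x0+120],(260,260)))
cv2.imwrite("pics/m2.png",np.hstack(out))
E
```

```text
[[316.65606594 229.08291834]]
[[277.8347017  168.01422949]]
[[369.61395605 171.51143767]]
```

View pics/wrist2.png

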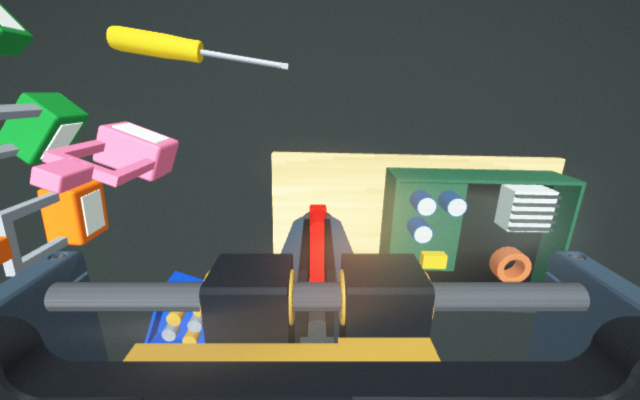

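View pics/m2.png

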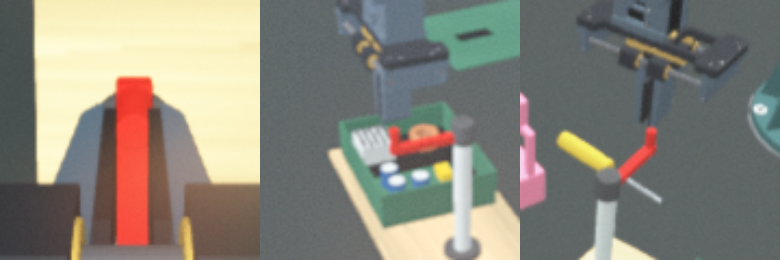

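```bash
python3 - <<'E'
from h import *
out=[]
s=sense();e=s["ee_pos"]
for n in ["side","scene"]:
    c=get_image(n)
    pts=proj(c,[[470,20,224],[470,20,200],e,e-[0,0,14],e+[0,0,30]]);print(n,pts.round(1).tolist())
    u,v=pts[0].astype(int)
    im=cv2.resize(c["img"][v-30:v+20,u-25:u+25],(400,400),interpolation=cv2.INTER_CUBIC)
    for p,col in zip(pts,[(255,0,0),(255,255,0),(0,255,0),(255,255,255),(255,0,255)]):
        cv2.circle(im,tuple(int(t) for t in ((p-[u-25,v-30]+.5)*8)),3,col,-1)
    out.append(im)
    cl=cloud(c); w=cl[v-30:v+20,u-25:u+25].reshape(-1,3); k=(np.hypot(w[:,0]-e[0],w[:,1]-e[1])<35)
    z=w[k]; hh=cv2.cvtColor(c["img"],cv2.COLOR_BGR2HSV)[v-30:v+20,u-25:u+25].reshape(-1,3)[k]
    g=z[hh[:,1]<130]; print("finger low z",np.sort(g[:,2])[:12].round(), "xy",g[(g[:,2]<240)].mean(0).round(1),g[g[:,2]<240].min(0).round(),g[g[:,2]<240].max(0).round())
cv2.imwrite("pics/m3.png",np.hstack(out))
E
```

```text
side [[277.8, 168.0], [278.2, 175.8], [278.4, 169.5], [278.6, 174.0], [278.0, 159.5]]
finger low z [192. 193. 193. 207. 210. 212. 220. 224. 242. 242. 243. 244.] xy [470.6  18.6 206.4] [467.  16. 192.] [478.  21. 224.]
scene [[369.6, 171.5], [368.9, 178.8], [369.0, 173.0], [368.6, 177.3], [370.0, 163.6]]<stdin>:14: RuntimeWarning: Mean of empty slice.
  ret = um.true_divide(
Traceback (most recent call last):
ValueError: zero-size array to reduction operation minimum which has no identity
```

```bash
python3 - <<'E'
from h import *
out=[]
s=sense();e=s["ee_pos"]
for n in ["side","scene"]:
    c=get_image(n)
    pts=proj(c,[[470,20,224],[470,20,200],e,e-[0,0,14],e+[0,0,30]])
    u,v=pts[0].astype(int)
    im=cv2.resize(c["img"][v-60:v+20,u-40:u+40],(400,400),interpolation=cv2.INTER_CUBIC)
    out.append(im)
    cl=cloud(c)
    for rr in range(v-40,v+12,3):
        print(n,rr,[tuple(cl[rr,cc].round().astype(int).tolist()) for cc in range(u-9,u+10,3)])
cv2.imwrite("pics/m4.png",np.hstack(out))
E
```

```text
side 128 [(450, 18, 342), (455, -11, 356), (460, -31, 365), (467, -32, 365), (474, -35, 366), (481, -34, 365), (488, -33, 364)]
side 131 [(447, -9, 347), (455, -8, 346), (458, -47, 365), (465, -49, 366), (472, -48, 365), (479, -52, 366), (486, -53, 366)]
side 134 [(447, -13, 341), (454, -9, 339), (457, -62, 365), (464, -59, 363), (470, -64, 365), (477, -62, 364), (484, -64, 364)]
side 137 [(446, -16, 335), (453, -24, 338), (456, -70, 362), (463, -70, 361), (469, -72, 362), (476, -70, 360), (484, -66, 357)]
side 140 [(490, 596, 4), (451, -34, 336), (455, -70, 354), (462, -68, 353), (469, -69, 353), (476, -67, 351), (484, -65, 349)]
side 143 [(488, 569, 5), (456, 23, 297), (455, -69, 346), (462, -70, 346), (469, -65, 343), (477, -58, 338), (484, -57, 337)]
side 146 [(486, 554, 1), (455, 23, 289), (455, -68, 338), (462, -64, 335), (469, -67, 336), (477, -59, 331), (484, -59, 330)]
side 149 [(483, 526, 3), (455, 28, 277), (455, -65, 328), (462, -61, 325), (469, -66, 327), (476, -61, 324), (492, 9, 284)]
side 152 [(481, 503, 3), (454, 22, 272), (460, 0, 283), (468, 4, 281), (476, 5, 279),
[... 2636 characters left out ...]
), (245, -196, 4), (485, 30, 251), (475, 31, 247), (219, -178, 3), (211, -172, 3)]
scene 170 [(271, -199, 2), (260, -195, 0), (253, -188, 0), (468, 16, 226), (239, -173, 2), (231, -166, 2), (220, -163, -1)]
scene 173 [(283, -187, 3), (272, -183, 0), (263, -178, -2), (472, 20, 221), (253, -160, 4), (243, -155, 3), (234, -149, 1)]
scene 176 [(295, -175, 3), (287, -168, 3), (277, -164, 1), (472, 22, 211), (263, -150, 3), (259, -140, 6), (246, -138, 1)]
scene 179 [(303, -166, 0), (296, -159, 1), (477, 17, 201), (473, 23, 202), (270, -142, -2), (266, -133, 1), (258, -126, 2)]
scene 182 [(316, -153, 1), (492, 21, 201), (486, 26, 201), (475, 26, 196), (284, -129, 0), (278, -120, 3), (270, -114, 2)]
```

View pics/m4.png

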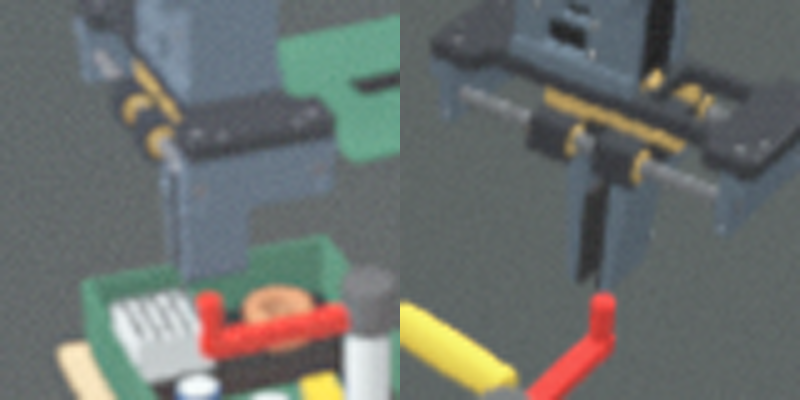

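>>> servo_tool(commands="0 0 0 0 0 0 4; 0 0 0 0 0 0 4; 0 0 0 0 0 0 4; 0 0 0 0 0 0 4; 0 0 0 0 0 1 4; 0 0 0 0 0 2 4; 0 0 0 0 0 3 4; 0 0 0 0 0 3.6 4; 0 0 0 0 0 3.6 4; 0 0 0 0 0 3.6 4")

```text
time_s: 5.15
ee_pos: [471.0, 19.7, 182.9]
orientation: [0.353, -3.121, -0.001]
ft_force: [0.0, 0.4, 1.1]
width: 39.8
```

```bash
cat > crop.py <<'E'
import sys
from h import *
tag=sys.argv[1];P=[float(v) for v in sys.argv[2:5]];hw=int(sys.argv[5]) if len(sys.argv)>5 else 40
out=[]
for n in ["side","scene"]:
    c=get_image(n);u,v=proj(c,[P])[0].astype(int)
    im=cv2.copyMakeBorder(c["img"],100,100,100,100,cv2.BORDER_CONSTANT)
    out.append(cv2.resize(im[v+100-hw:v+100+hw,u+100-hw:u+100+hw],(400,400),interpolation=cv2.INTER_CUBIC))
cv2.imwrite(f"pics/{tag}.png",np.hstack(out))
s=sense();print(s["time_s"],s["ee_pos"].round(1),s["width"],s["ft_force"].round(1))
E
python3 crop.py m5 470 20 224
```

```text
5.25 [471.5  19.7 183.7] 40.36268068068105 [-0.2 -0.3 -0.5]
```

View pics/m5.png

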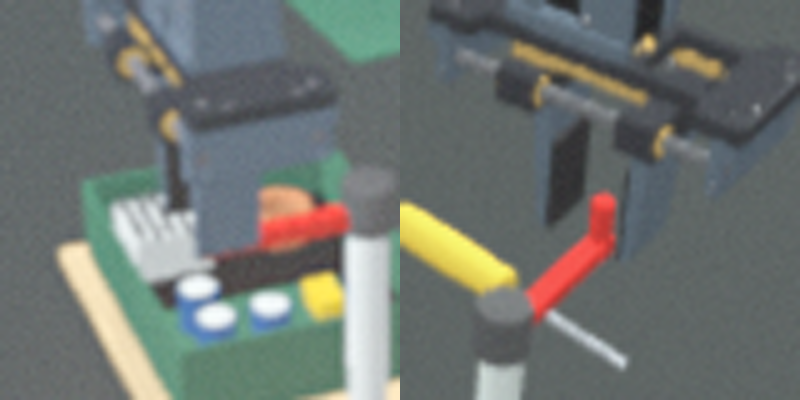

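>>> servo_tool(commands="0 0 0 0 0 0 0.8; 0 0 0 0 0 0 0.8; 0 0 0 0 0 0 0.8; 0 0 0 0 0 0 0.8; 0 0 0 0 0 0 0.8; 0 0 0 0 0 0 0.8; 0 0 0 0 0 0 0.8", newtons=8)

```text
time_s: 5.83
ee_pos: [471.6, 19.7, 183.8]
orientation: [-0.353, 3.121, 0.001]
ft_force: [-1.4, 1.5, 1.6]
width: 11.4
```

```bash
python3 swing.py 48 12; python3 crop.py m6 470 20 224
```

```text
th 193.31257909601302 rad 88.0571194462344 w 11.409389200424952 F [-1.4  1.5  1.6] t 5.8333 [471.6  19.7 183.8]
0 0 4.0 -0.02 0.61 0 0.8; 0 0 8.0 -0.08 1.23 0 0.8; 0 0 12.0 -0.18 1.83 0 0.8; 0 0 16.0 -0.32 2.43 0 0.8; 0 0 20.0 -0.51 3.02 0 0.8; 0 0 24.0 -0.74 3.59 0 0.8; 0 0 28.0 -1.00 4.14 0 0.8; 0 0 32.0 -1.30 4.68 0 0.8; 0 0 36.0 -1.64 5.19 0 0.8; 0 0 40.0 -2.02 5.67 0 0.8; 0 0 44.0 -2.43 6.13 0 0.8; 0 0 48.0 -2.87 6.56 0 0.8; 5.9333 [471.6  19.7 183.8] 11.715541444884067 [-0.8  1.   2. ]
```

View pics/m6.png

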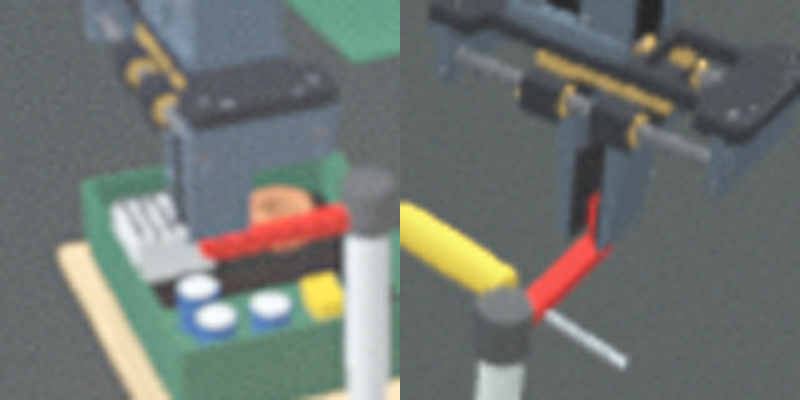

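>>> servo_tool(commands="0 0 4 0 0.6 0 0.8; 0 0 8 -0.1 1.2 0 0.8; 0 0 12 -0.2 1.8 0 0.8; 0 0 16 -0.3 2.4 0 0.8; 0 0 20 -0.5 3 0 0.8; 0 0 24 -0.75 3.6 0 0.8; 0 0 28 -1 4.15 0 0.8; 0 0 32 -1.3 4.7 0 0.8; 0 0 36 -1.65 5.2 0 0.8; 0 0 40 -2 5.7 0 0.8; 0 0 44 -2.45 6.15 0 0.8; 0 0 48 -2.9 6.55 0 0.8")

```text
time_s: 6.93
ee_pos: [484.7, 90.4, 183.7]
orientation: [-0.952, -2.993, -0.001]
ft_force: [-6.1, 1.9, 5.5]
width: 11.7
```

```bash
python3 swing.py 44 12; python3 crop.py m7 500 80 210
```

```text
th 145.21860652247886 rad 88.3663616113934 w 11.698023991869391 F [-6.1  1.9  5.5] t 6.9333 [484.7  90.4 183.7]
0 0 3.7 -0.01 0.57 0 0.8; 0 0 7.3 -0.06 1.13 0 0.8; 0 0 11.0 -0.15 1.69 0 0.8; 0 0 14.7 -0.27 2.24 0 0.8; 0 0 18.3 -0.42 2.78 0 0.8; 0 0 22.0 -0.61 3.32 0 0.8; 0 0 25.7 -0.84 3.84 0 0.8; 0 0 29.3 -1.09 4.34 0 0.8; 0 0 33.0 -1.38 4.83 0 0.8; 0 0 36.7 -1.70 5.29 0 0.8; 0 0 40.3 -2.05 5.74 0 0.8; 0 0 44.0 -2.42 6.16 0 0.8; 7.0333 [485.   90.8 183.8] 11.39890683086478 [-4.1  3.6  4.1]
```

View pics/m7.png

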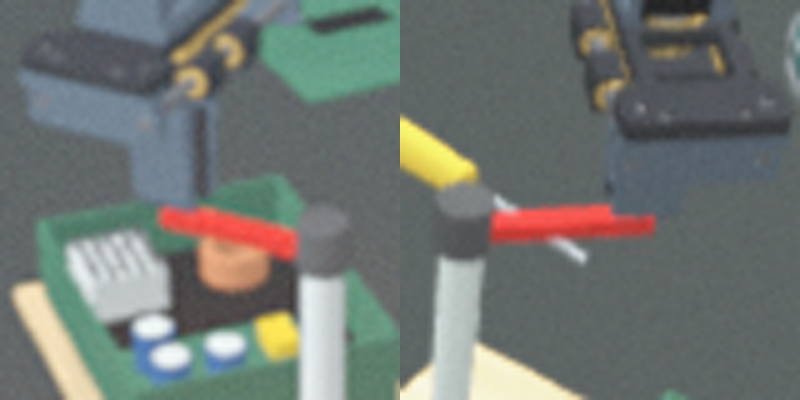

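>>> servo_tool(commands="0 0 3.7 0 0.57 0 0.8; 0 0 7.3 -0.06 1.13 0 0.8; 0 0 11 -0.15 1.7 0 0.8; 0 0 14.7 -0.27 2.25 0 0.8; 0 0 18.3 -0.42 2.8 0 0.8; 0 0 22 -0.6 3.3 0 0.8; 0 0 25.7 -0.84 3.84 0 0.8; 0 0 29.3 -1.1 4.35 0 0.8; 0 0 33 -1.4 4.83 0 0.8; 0 0 37 -1.7 5.3 0 0.8; 0 0 40 -2.05 5.75 0 0.8; 0 0 43.7 -2.4 6.15 0 0.8")

```text
time_s: 8.03
ee_pos: [540.2, 127.6, 183.8]
orientation: [-2.0, -2.421, -0.001]
ft_force: [-2.0, 3.0, 2.5]
width: 12.0
```

```bash
cat > hook.py <<'E'
from h import *
for n in ["scene","side"]:
    c=get_image(n);cl=cloud(c);P=cl.reshape(-1,3);H,S,V=cv2.cvtColor(c["img"],cv2.COLOR_BGR2HSV).reshape(-1,3).astype(int).T
    m=((H<6)|(H>174))&(S>130)&(P[:,2]>180)&(P[:,2]<240)&(np.hypot(P[:,0]-557,P[:,1]-40)<115)
    a=P[m&(P[:,2]<204)&(P[:,2]>195)];q=P[m&(P[:,2]>208)]
    if len(a)>5:
        l=cv2.fitLine(a[:,:2].astype(np.float32),cv2.DIST_HUBER,0,.01,.01).ravel();print(n,len(a),"arm az",np.degrees(np.arctan2(l[1],l[0]))%180,l[2:], "prong",len(q),q.mean(0).round(1) if len(q) else 0)
E
python3 hook.py;python3 swing.py 1 1; python3 crop.py m8 530 120 210 60
```

```text
scene 104 arm az 99.538536 [550.88776   90.202286] prong 0 0
side 50 arm az 96.84309 [546.59216  98.08897] prong 23 [543.1 120.7 220.4]
th 100.74531069631652 rad 89.25129378577181 w 11.469289806476272 F [0.3 5.3 2.1] t 8.1333 [540.7 127.7 183.8]
0 0 1.0 -0.00 0.16 0 0.8; 8.2333 [540.2 127.6 183.8] 11.525905416025418 [0.9 5.8 1.1]
```

View pics/m8.png

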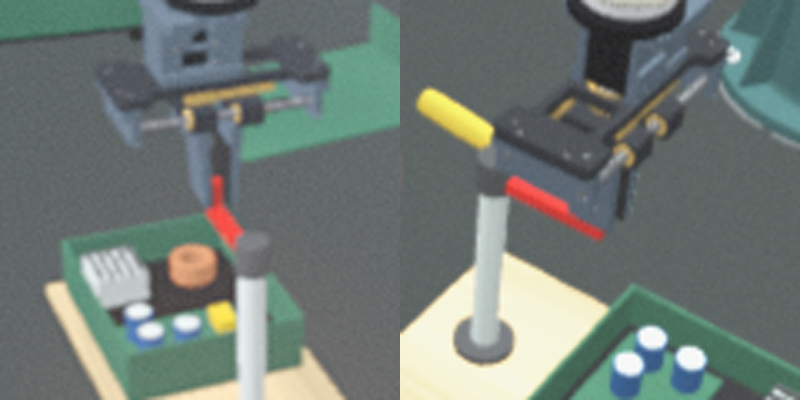

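>>> servo_tool(commands="0 0 0 0 0 0 3; 0 0 0 0 0 0 4; 0 0 0 0 0 0 4; 0 0 0 0 0 0 4; 0 0 0 0 0 -3 4; 0 0 0 0 0 -6 4; 0 0 0 0 0 -10 4; 0 0 0 0 0 -14 4; 0 0 0 0 0 -14 4; 0 0 0 0 0 -14 4")

```text
time_s: 9.07
ee_pos: [541.2, 127.4, 326.2]
orientation: [1.993, 2.426, 0.008]
ft_force: [-0.0, -0.4, -0.4]
width: 40.0
```

```bash
python3 hook.py; cat > hw.py <<'E'
from h import *
c=get_image("wrist");cv2.imwrite("pics/w9.png",c["img"])
P=cloud(c).reshape(-1,3);H,S,V=cv2.cvtColor(c["img"],cv2.COLOR_BGR2HSV).reshape(-1,3).astype(int).T
ok=c["depth"].ravel()>0
m=ok&((H<6)|(H>174))&(S>130)&(P[:,2]>180)&(P[:,2]<240)
a=P[m&(P[:,2]<208)];q=P[m&(P[:,2]>218)]
print("pr",len(q),q.mean(0) if len(q) else 0,len(a))
l=cv2.fitLine(a[:,:2].astype(np.float32),cv2.DIST_HUBER,0,.01,.01).ravel();print(np.degrees(np.arctan2(l[1],l[0])),l)
for nm,mm in [("wood",ok&(abs(H-20)<8)&(S>40)&(S<150)&(V>120)&(P[:,2]>8)&(P[:,2]<17)),("unit",ok&(abs(H-75)<25)&(S>60)&(P[:,2]>62)&(P[:,2]<74))]:
    if mm.sum()>20: print(nm,mm.sum(),cv2.minAreaRect(P[mm][:,:2].astype(np.float32)))
E
python3 hw.py
```

```text
scene 151 arm az 101.16753 [549.0103   92.71964] prong 37 [541.  127.9 219.4]
side 53 arm az 104.187874 [544.3627  104.41524] prong 26 [540.4 126.9 219. ]
pr 126 [539.44393281 129.90533502 224.08762959] 681
-78.78084 [ 1.9456233e-01 -9.8089015e-01  5.4858508e+02  8.8691788e+01]
wood 8049 ((534.1450805664062, 156.59951782226562), (200.6372833251953, 353.814453125), 11.679798126220703)
unit 1696 ((338.0133972167969, 153.53982543945312), (585.6849975585938, 218.47705078125), 20.197359085083008)
```

View pics/w9.png

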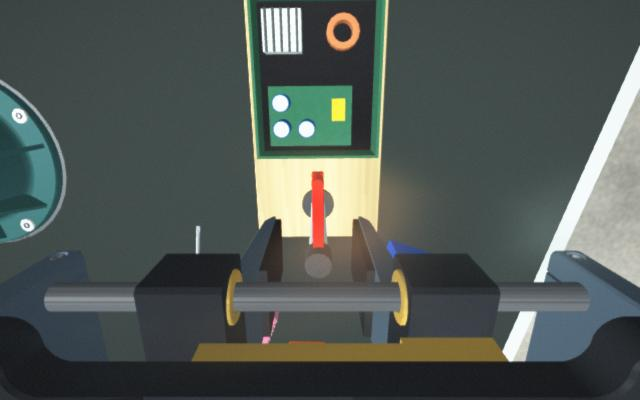

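```bash
python3 -c "
from h import *
go([499.5,-301.5,260],-27)"
```

```text
t 9.22 pos [539.5 127.1 322.4] yaz 11.2 w 39.8 F [ 0.5 -0.8 -1.2] j6 -0.01
row: -0.1 -0.1 38.2 -41.28 -12.22 6.19
```

>>> servo_tool(commands="0 0 38 -41.3 -12.2 3 6; 0 0 38 -41.3 -12.2 3 6; 0 0 38 -41.3 -12.2 3 6; 0 0 38 -41.3 -12.2 3 6; 0 0 38 -41.3 -12.2 3 6; 0 0 38 -41.3 -12.2 6 6; 0 0 38 -41.3 -12.2 6 6; 0 0 38 -41.3 -12.2 6 6; 0 0 38 -41.3 -12.2 6 6; 0 0 38 -41.3 -12.2 6 6; 0 0 38 -41.3 -12.2 6 6; 0 0 38 -41.3 -12.2 6 6")

```text
time_s: 10.22
ee_pos: [498.0, -304.4, 259.0]
orientation: [-2.674, -1.639, 0.004]
ft_force: [-0.6, -0.2, -0.3]
width: 59.8
```

```bash
cat > lw.py <<'E'
from h import *
c=get_image("wrist");cv2.imwrite("pics/w10.png",c["img"])
P=cloud(c).reshape(-1,3);H,S,V=cv2.cvtColor(c["img"],cv2.COLOR_BGR2HSV).reshape(-1,3).astype(int).T
X,Y,Z=P.T;ok=(c["depth"].ravel()>0)&(np.hypot(X-499.5,Y+301.5)<60)
g=ok&(abs(H-62)<18)&(S>90)
for nm,m in [("grip",g&(Z>163)&(Z<172)),("bar",ok&(S<80)&(Z>120)&(Z<132)),("body",g&(Z>51)&(Z<60))]:
    print(nm,m.sum(),cv2.minAreaRect(P[m][:,:2].astype(np.float32)) if m.sum()>5 else 0, P[m].mean(0))
go([499.5,-301.5,107],-27)
E
python3 lw.py
```

```text
grip 438 ((499.2378234863281, -299.64410400390625), (15.871766090393066, 23.05553436279297), 62.65690231323242) [ 499.22867633 -299.20936842  167.28893014]
bar 423 ((498.83148193359375, -299.7619323730469), (10.422703742980957, 65.68314361572266), 62.19951248168945) [ 499.32140432 -299.09138984  126.99288521]
body 1199 ((501.8890380859375, -294.067138671875), (30.83418083190918, 69.60484313964844), 61.87285232543945) [ 502.65690872 -292.45785239   55.31387995]
t 10.27 pos [ 498.4 -302.7  259.6] yaz -27.0 w 60.0 F [0.9 0.4 0.2] j6 -0.12
row: -0.3 -0.0 0.0 0.15 0.13 15.26
```

View pics/w10.png

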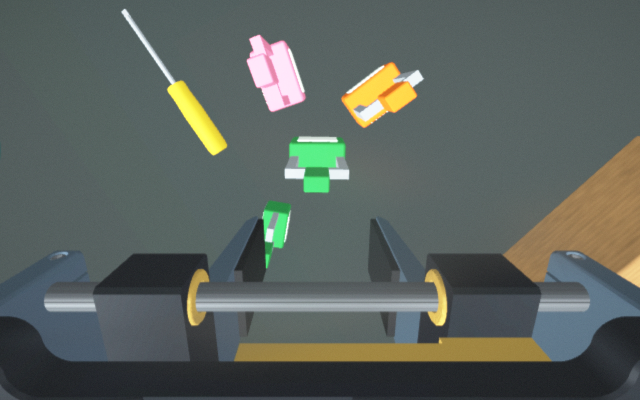

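```bash
python3 -c "
from h import *
go([499.2,-299.8,110],-27.7)"
```

```text
t 10.27 pos [ 498.4 -302.7  259.6] yaz -27.0 w 60.0 F [0.9 0.4 0.2] j6 -0.12
row: -0.3 -0.0 0.7 0.28 0.02 14.96
```

>>> servo_tool(commands="0 0 0.7 0.2 0 3 6; 0 0 0.7 0.2 0 6 6; 0 0 0.7 0.2 0 8 6; 0 0 0.7 0.2 0 10 6; 0 0 0.7 0.2 0 10 6; 0 0 0.7 0.2 0 10 6")

```text
time_s: 10.77
ee_pos: [498.3, -299.3, 158.8]
orientation: [-2.681, -1.623, 0.005]
ft_force: [-0.0, -0.3, 0.6]
width: 60.3
```

```bash
python3 crop.py m11 499 -300 150 45; python3 -c "
from h import *
go([499.2,-299.8,110],-27.7)"
```

```text
10.8667 [ 499.5 -300.4  160.7] 60.089308269271484 [0.3 0.3 0.6]
t 10.87 pos [ 499.5 -300.4  160.7] yaz -27.6 w 60.1 F [0.3 0.3 0.6] j6 -0.1
row: -0.3 -0.0 0.1 0.04 -0.03 5.07
```

View pics/m11.png

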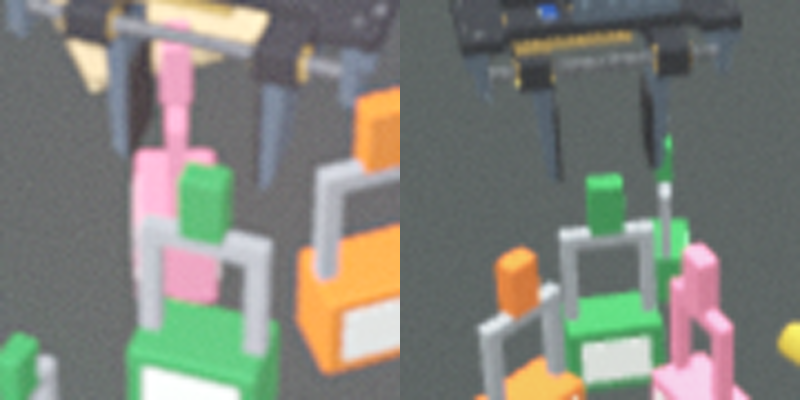

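>>> servo_tool(commands="0 0 0 0 0 2 6; 0 0 0 0 0 4 6; 0 0 0 0 0 5 6; 0 0 0 0 0 5 6; 0 0 0 0 0 5 4; 0 0 0 0 0 5 2; 0 0 0 0 0 5 1.5; 0 0 0 0 0 5 1.5; 0 0 0 0 0 5 1.5; 0 0 0 0 0 5 1.5; 0 0 0 0 0 5 1.5; 0 0 0 0 0 5 1.5", newtons=25)

```text
time_s: 11.87
ee_pos: [499.5, -300.4, 111.1]
orientation: [-2.684, -1.624, 0.003]
ft_force: [-1.5, 1.6, 6.6]
width: 24.0
```

```bash
python3 crop.py m12 499 -300 150 45; python3 -c "
from h import *
go([499.2,-299.8,290],-27.7)"
```

```text
11.9667 [ 499.4 -300.4  111.1] 23.702238666967133 [-1.5  1.3  5.8]
t 11.97 pos [ 499.4 -300.4  111.1] yaz -27.6 w 23.7 F [-1.5  1.3  5.8] j6 -0.1
row: -0.3 -0.0 0.1 0.05 -0.13 -17.89
```

View pics/m12.png

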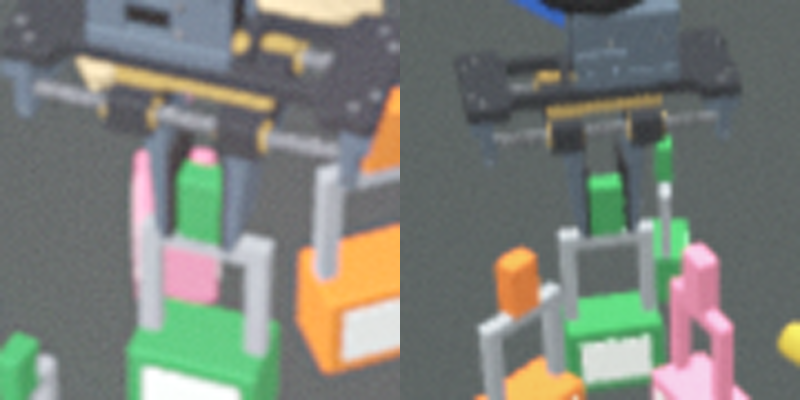

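>>> servo_tool(commands="0 0 0 0 0 -1 1.5; 0 0 0 0 0 -3 1.5; 0 0 0 0 0 -6 1.5; 0 0 0 0 0 -10 1.5; 0 0 0 0 0 -14 1.5; 0 0 0 0 0 -18 1.5; 0 0 0 0 0 -22 1.5; 0 0 0 0 0 -23.5 1.5; 0 0 0 0 0 -23.5 1.5; 0 0 0 0 0 -23.5 1.5")

```text
time_s: 12.8
ee_pos: [500.2, -300.9, 346.6]
orientation: [-2.685, -1.625, 0.002]
ft_force: [-0.2, 0.0, -3.5]
width: 23.7
```

```bash
python3 crop.py m13 499 -300 350 60; python3 -c "
from h import *
go([527.8,187.8,345],11.5)"
```

```text
12.9 [ 499.5 -300.5  344.4] 23.947797962248657 [-0.3 -0.3 -2.7]
t 12.9 pos [ 499.5 -300.5  344.4] yaz -27.6 w 23.9 F [-0.3 -0.3 -2.7] j6 -0.1
row: -0.4 -0.2 -39.1 44.57 -20.15 0.12
```

View pics/m13.png

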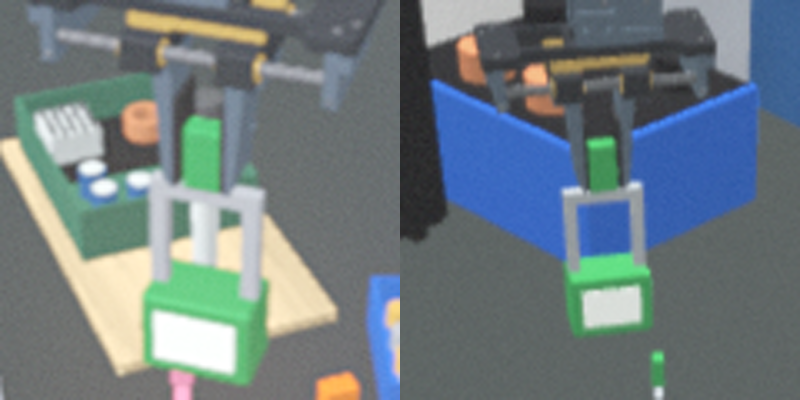

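```bash
python3 -c "
from h import *
go([450,-60,350],-8)"
```

```text
t 12.9 pos [ 499.5 -300.5  344.4] yaz -27.6 w 23.9 F [-0.3 -0.3 -2.7] j6 -0.1
row: -0.4 -0.1 -19.6 19.01 -15.54 -0.44
```

>>> servo_tool(commands="0 0 -2 2 -1.6 -0.5 1.5; 0 0 -4 4.5 -3.7 -0.5 1.5; 0 0 -6 7 -5.7 -0.5 1.5; 0 0 -9 9.5 -7.8 -0.5 1.5; 0 0 -12 12 -9.8 -0.5 1.5; 0 0 -14 14.3 -11.7 -0.5 1.5; 0 0 -17 16.6 -13.6 -0.5 1.5; 0 0 -20 19 -15.5 -0.5 1.5; 0 0 -22 22 -16.7 -0.5 1.5; 0 0 -25 25 -17.5 -0.5 1.5; 0 0 -27 28 -18.2 -0.5 1.5; 0 0 -30 30 -18.5 -0.5 1.5")

```text
time_s: 13.9
ee_pos: [474.0, 53.4, 349.2]
orientation: [-2.166, -2.263, 0.004]
ft_force: [0.1, -1.0, -2.1]
width: 23.9
```

```bash
python3 -c "
from h import *
go([527.8,187.8,345],11.5)"
```

```text
t 13.9 pos [474.   53.4 349.2] yaz 2.5 w 23.9 F [ 0.1 -1.  -2.1] j6 0.02
row: -0.4 -0.3 -9.0 13.19 5.96 0.43
```

>>> servo_tool(commands="0 0 -2 3 1 0 1.5; 0 0 -4 6 2.3 0 1.5; 0 0 -6 9 3.8 0 1.5; 0 0 -8 11.5 5.2 0.2 1.5; 0 0 -9 13.2 6 0.4 1.5; 0 0 -9 13.2 6 0.4 1.5; 0 0 -9 13.2 6 0.4 1.5")

```text
time_s: 14.48
ee_pos: [527.4, 188.3, 343.1]
orientation: [-1.979, -2.425, 0.008]
ft_force: [-1.0, -0.9, -2.5]
width: 23.8
```

```bash
python3 hook.py; python3 crop.py m14 530 170 260 65; python3 -c "
from h import *
go([527.8,187.8,229],11.5)"
```

```text
scene 151 arm az 100.35025 [548.9395    94.319664] prong 40 [541.3 128.3 218.8]
side 52 arm az 101.08924 [545.4339   101.054306] prong 26 [540.4 126.9 219. ]
14.6833 [527.8 187.1 344.9] 23.938992497255352 [-0.1 -0.2 -2.2]
t 14.68 pos [527.8 187.1 344.9] yaz 11.4 w 23.9 F [-0.1 -0.2 -2.2] j6 0.09
row: -0.5 -0.3 -0.1 0.00 0.10 11.59
```

View pics/m14.png

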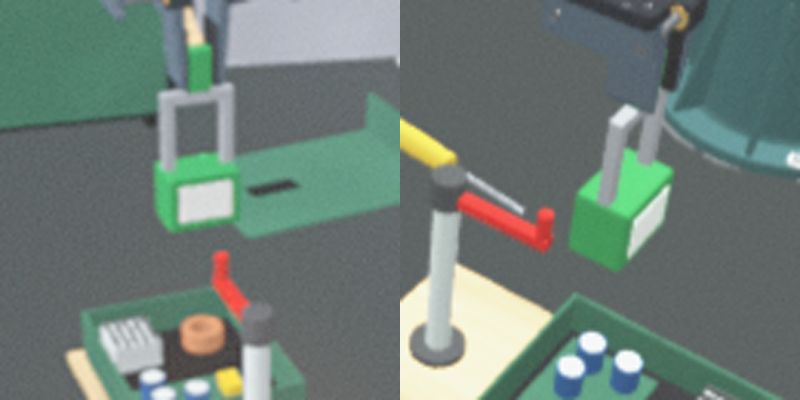

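>>> servo_tool(commands="0 0 0 0 0 2 1.5; 0 0 0 0 0 4.5 1.5; 0 0 0 0 0 7 1.5; 0 0 0 0 0 9.5 1.5; 0 0 0 0 0 11.5 1.5; 0 0 0 0 0 11.5 1.5; 0 0 0 0 0 11.5 1.5")

```text
time_s: 15.27
ee_pos: [526.4, 186.9, 229.8]
orientation: [-1.983, -2.423, 0.006]
ft_force: [0.4, 0.2, -2.3]
width: 23.8
```

```bash
cat > lamp.py <<'E'
from h import *
e=sense()["ee_pos"]
for n in ["scene","side"]:
    c=get_image(n);P=cloud(c).reshape(-1,3);H,S,V=cv2.cvtColor(c["img"],cv2.COLOR_BGR2HSV).reshape(-1,3).astype(int).T
    X,Y,Z=P.T;d=P-e
    near=np.hypot(d[:,0],d[:,1])<50
    g=near&(abs(H-62)<18)&(S>100)&(V>60)&(Z>85)
    print(n,"body top z",np.percentile(Z[g&(Z<e[2]-30)],98).round(1),"bot",np.percentile(Z[g],2).round(1),"grip top",Z[g].max().round(1))
    m=g&(abs(Z-(e[2]-56))<5);print("bodytop rect",cv2.minAreaRect(P[m][:,:2].astype(np.float32)) if m.sum()>8 else m.sum())
    b=near&(S<70)&(V>110)&(d[:,2]>0)&(d[:,2]<25);print("bar",b.sum(),cv2.minAreaRect(P[b][:,:2].astype(np.float32)) if b.sum()>8 else 0,np.percentile(Z[b],90) if b.sum() else 0)
E
python3 lamp.py; python3 crop.py m15 535 150 210 50; python3 -c "
from h import *
go([547.7,89.8,229],11.5)"
```

```text
scene body top z 177.2 bot 126.3 grip top 178.6
bodytop rect ((526.3816528320312, 185.79393005371094), (70.71858978271484, 42.720462799072266), 11.289629936218262)
bar 83 ((527.6553344726562, 188.51039123535156), (64.22947692871094, 13.724453926086426), 9.050552368164062) 247.6579860090581
side body top z 179.2 bot 127.7 grip top 297.5
bodytop rect ((525.9962158203125, 185.28628540039062), (66.42073822021484, 45.50458908081055), 15.76619815826416)
bar 109 ((529.8524169921875, 183.66014099121094), (65.60063171386719, 19.065826416015625), 10.119003295898438) 249.42414638037187
15.4667 [527.6 187.7 231.6] 24.09788356624694 [-0.1 -0.9 -2.1]
t 15.47 pos [527.6 187.7 231.6] yaz 11.4 w 24.1 F [-0.1 -0.9 -2.1] j6 0.09
row: -0.3 -0.3 -0.1 -9.99 0.03 0.20
```

View pics/m15.png

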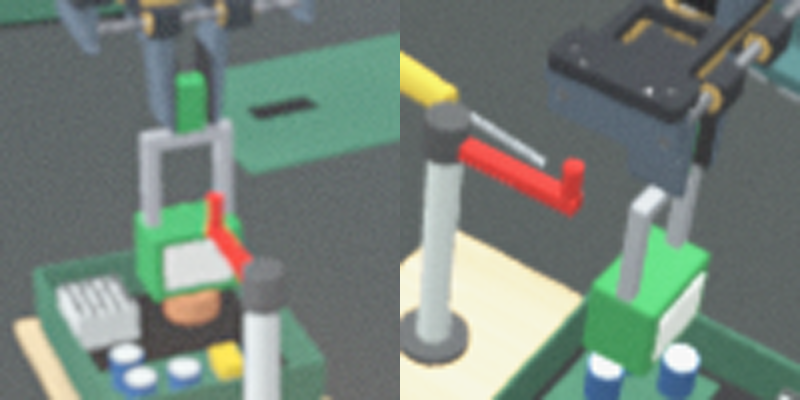

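>>> servo_tool(commands="0 0 0 -0.5 0 0 1.5; 0 0 0 -1.5 0 0 1.5; 0 0 0 -2.5 0 0 1.5; 0 0 0 -3.5 0 0 1.5; 0 0 0 -4.5 0 0 1.5; 0 0 0 -5.5 0 0 1.5; 0 0 0 -6.5 0 0 1.5; 0 0 0 -7.5 0 0 1.5; 0 0 0 -8.5 0 0 1.5; 0 0 0 -9.5 0 0 1.5; 0 0 0 -10 0 0 1.5; 0 0 0 -10 0 0 1.5")

```text
time_s: 16.47
ee_pos: [547.7, 88.6, 231.0]
orientation: [-1.985, -2.424, 0.001]
ft_force: [0.2, 0.5, -3.1]
width: 23.9
```

```bash
python3 lamp.py; python3 hook.py; python3 crop.py m16 545 90 210 45; python3 -c "
from h import *
go([547.7,89.8,194],11.5)"
```

```text
scene body top z 177.9 bot 128.2 grip top 287.7
bodytop rect ((560.7564697265625, 90.17953491210938), (45.18142318725586, 42.39842224121094), 14.293838500976562)
bar 90 ((546.8067016601562, 91.12715148925781), (66.82389831542969, 17.08626937866211), 8.483116149902344) 249.19172760840672
side body top z 178.7 bot 127.3 grip top 295.9
bodytop rect ((530.7069702148438, 84.60922241210938), (47.01456069946289, 36.49100112915039), 80.93037414550781)
bar 120 ((549.51318359375, 88.10313415527344), (65.78498077392578, 22.033954620361328), 2.2971272468566895) 249.00900314928754
scene 109 arm az 101.27238 [548.42725  98.70735] prong 38 [541.5 128.6 219. ]
side 54 arm az 101.12952 [543.59607 102.76482] prong 4 [541.3 123.6 210.4]
16.7667 [547.4  90.  231. ] 24.01038889495549 [-0.7 -1.1 -2.4]
t 16.77 pos [547.4  90.  231. ] yaz 11.5 w 24.0 F [-0.7 -1.1 -2.4] j6 -0.09
row: -0.3 -0.3 -0.0 -0.05 0.05 3.70
```

View pics/m16.png

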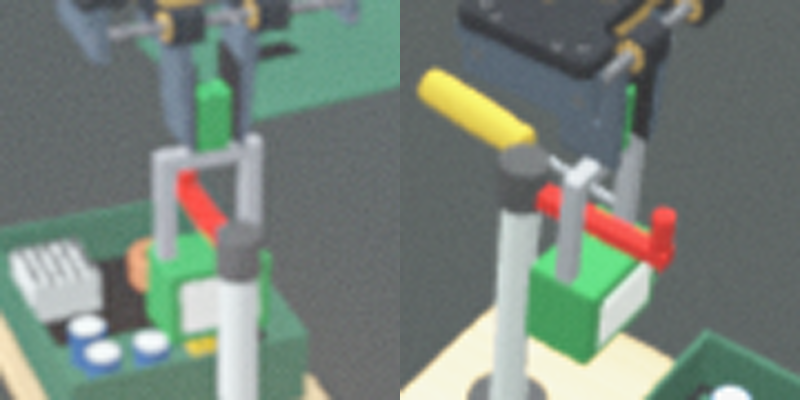

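>>> servo_tool(commands="0 0 0 0 0 0.8 1.5; 0 0 0 0 0 1.6 1.5; 0 0 0 0 0 2.4 1.5; 0 0 0 0 0 3 1.5; 0 0 0 0 0 3.4 1.5; 0 0 0 0 0 3.6 1.5; 0 0 0 0 0 3.7 1.5; 0 0 0 0 0 3.7 1.5")

```text
time_s: 17.43
ee_pos: [547.3, 90.2, 194.1]
orientation: [-1.984, -2.426, 0.001]
ft_force: [-0.3, 0.4, -2.3]
width: 23.8
```

```bash
python3 crop.py m17 545 90 200 40; python3 lamp.py|grep bar
```

```text
17.5333 [547.3  90.2 194.2] 23.586745741003405 [-0.6 -0.  -2.2]
bar 95 ((551.5559692382812, 68.07080078125), (68.12710571289062, 52.131465911865234), 11.620012283325195) 215.86747385651552
bar 134 ((551.0908813476562, 82.20022583007812), (57.96259307861328, 69.16239929199219), 59.91204833984375) 215.5657809690571
```

View pics/m17.png

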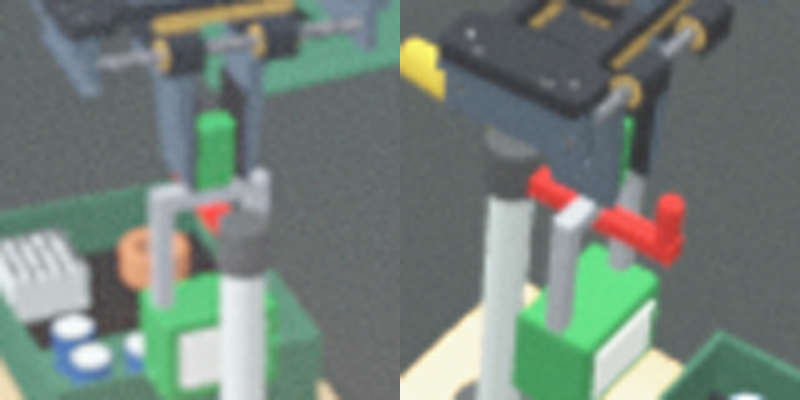

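>>> servo_tool(commands="0 0 0 0 0 0.1 1.5; 0 0 0 0 0 0.15 1.5; 0 0 0 0 0 0.2 1.5; 0 0 0 0 0 0.2 1.5")

```text
time_s: 17.97
ee_pos: [548.5, 90.4, 193.8]
orientation: [-1.985, -2.427, -0.003]
ft_force: [-1.9, -0.0, 13.5]
width: 24.0
```

>>> servo_tool(commands="0 0 0 0 0 0.1 1.5; 0 0 0 0 0 0.2 1.5; 0 0 0 0 0 0.2 1.5")

```text
time_s: 18.22
ee_pos: [550.0, 90.6, 193.8]
orientation: [-1.986, -2.429, -0.006]
ft_force: [-1.8, 0.2, 16.0]
width: 23.8
```

>>> servo_tool(commands="0 0 0 0 0 -0.1 1.5; 0 0 0 0 0 -0.1 1.5")

```text
time_s: 18.38
ee_pos: [550.5, 90.7, 195.4]
orientation: [-1.987, -2.43, -0.008]
ft_force: [-0.1, 1.0, -1.9]
width: 23.8
```

```bash
python3 hook.py; python3 crop.py m18 545 90 200 40; python3 -c "
from h import *
go([547.7,89.8,194],11.5)"
```

```text
scene 102 arm az 99.32304 [552.46796   97.085556] prong 43 [546.6 127.3 218.9]
side 8 arm az 102.33336 [550.2116    82.654045] prong 0 0
18.5833 [549.7  90.6 194.4] 23.888065931818602 [-0.4 -0.9 -2.7]
t 18.58 pos [549.7  90.6 194.4] yaz 11.4 w 23.9 F [-0.4 -0.9 -2.7] j6 -0.09
row: 0.0 -0.3 -0.1 -0.04 -0.21 0.04
```

View pics/m18.png

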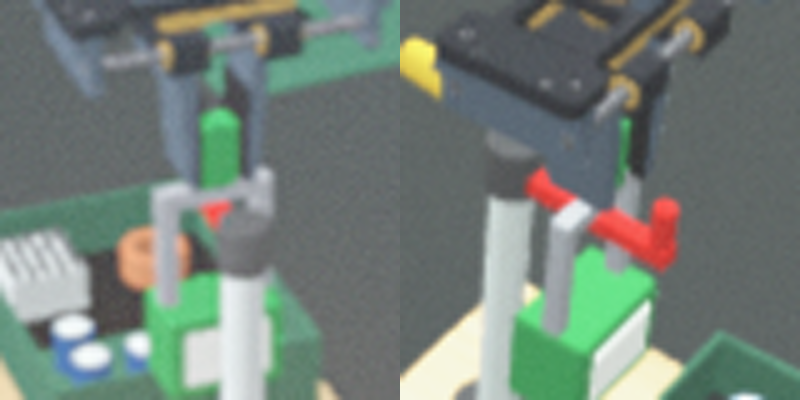

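>>> servo_tool(commands="0 0 0 0 0 0.2 1.5; 0 0 0 0 0 0.3 1.5; 0 0 0 0 -0.1 0.3 1.5; 0 0 0 0 -0.2 0.3 1.5; 0 0 0 0 -0.3 0.3 1.5; 0 0 0 0 -0.35 0.3 1.5; 0 0 0 0 -0.35 0.3 1.5; 0 0 0 0 -0.35 0.1 1.5; 0 0 0 0 -0.35 0.05 1.5")

```text
time_s: 19.33
ee_pos: [546.4, 89.9, 194.1]
orientation: [-1.986, -2.429, -0.006]
ft_force: [1.0, 0.8, -2.0]
width: 23.6
```

```bash
python3 hook.py;  python3 -c "
from h import *
go([547.7,89.8,194],11.5)"
```

```text
scene 107 arm az 99.71118 [551.9221   95.35432] prong 40 [545.8 125.3 219.4]
side 8 arm az 106.95725 [548.7124   78.15969] prong 0 0
t 19.43 pos [546.3  89.9 193.9] yaz 11.4 w 23.5 F [-1.1  0.5  5.1] j6 -0.09
row: 0.0 -0.3 -0.1 -0.04 0.14 -0.01
```

>>> servo_tool(commands="0 0 0 0 0 0 2.6; 0 0 0 0 0 0 3; 0 0 0 0 0 0 4; 0 0 0 0 0 0 4; 0 0 0 0 0 0 4; 0 0 0 0 0 -1.5 4; 0 0 0 0 0 -3.5 4; 0 0 0 0 0 -6 4; 0 0 0 0 0 -9 4; 0 0 0 0 0 -13 4; 0 0 0 0 0 -13 4; 0 0 0 0 0 -13 4")

```text
time_s: 20.43
ee_pos: [547.5, 89.3, 326.2]
orientation: [-1.988, -2.431, -0.01]
ft_force: [-0.2, -0.5, -0.7]
width: 40.2
```

```bash
python3 hook.py; python3 hw.py; python3 crop.py m19 545 90 200 45; python3 -c "
from h import *
go([541,128.6,330],11.5)"
```

```text
scene 115 arm az 98.75766 [551.33264   95.050156] prong 38 [544.2 128.9 219.6]
side 8 arm az 90.32401 [549.6729  78.6887] prong 0 0
pr 137 [542.75158795 129.98233821 224.22998116] 415
-79.70794 [ 1.7866577e-01 -9.8390985e-01  5.4885425e+02  9.5135521e+01]
wood 6910 ((561.6180419921875, 25.54058837890625), (200.5336151123047, 547.4513549804688), 11.743441581726074)
unit 1396 ((344.7274475097656, 136.21173095703125), (574.3152465820312, 180.96405029296875), 20.189804077148438)
20.6833 [545.8  89.1 322.6] 40.092786636718316 [0.5 0.3 0. ]
t 20.68 pos [545.8  89.1 322.6] yaz 11.4 w 40.1 F [0.5 0.3 0. ] j6 -0.09
row: -0.1 -0.3 -0.1 3.97 0.31 -0.72
```

View pics/m19.png

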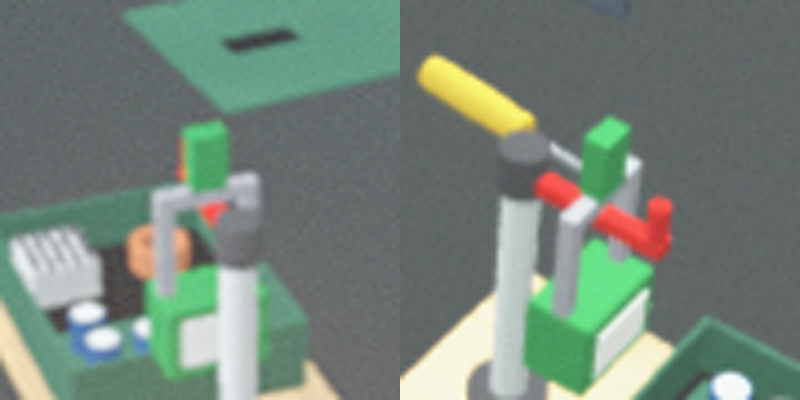

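View pics/w9.png

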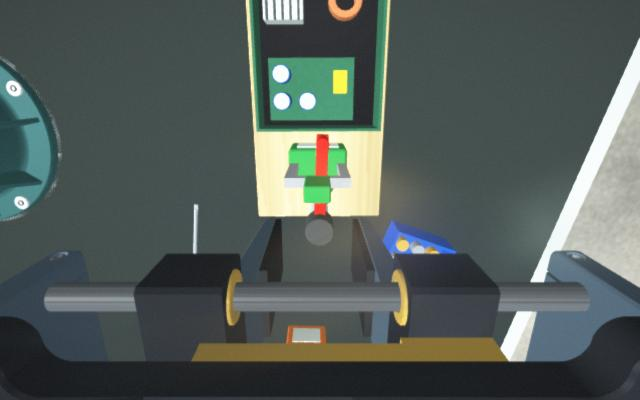

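```bash
python3 -c "
from h import *
go([539.5,130.5,191],11.6)"
```

```text
t 20.68 pos [545.8  89.1 322.6] yaz 11.4 w 40.1 F [0.5 0.3 0. ] j6 -0.09
row: -0.1 -0.3 -0.2 4.10 0.23 13.18
```

>>> servo_tool(commands="0 0 0 2 0.1 0 4; 0 0 0 4.1 0.2 0 4; 0 0 0 4.1 0.2 0 4; 0 0 0 4.1 0.2 3 4; 0 0 0 4.1 0.2 6 4; 0 0 0 4.1 0.2 8 4; 0 0 0 4.1 0.2 8 4; 0 0 0 4.1 0.2 8 4")

```text
time_s: 21.35
ee_pos: [538.8, 129.8, 242.0]
orientation: [-1.984, -2.426, -0.0]
ft_force: [1.2, -0.2, 0.6]
width: 40.1
```

```bash
python3 crop.py m20 541 128 230 45; python3 -c "
from h import *
go([539.5,130.5,191],11.6)"
```

```text
21.45 [540.1 130.1 244.1] 40.24260332651174 [ 1.1  0.1 -0.6]
t 21.45 pos [540.1 130.1 244.1] yaz 11.4 w 40.2 F [ 1.1  0.1 -0.6] j6 -0.01
row: -0.0 -0.3 -0.2 0.02 -0.05 5.31
```

View pics/m20.png

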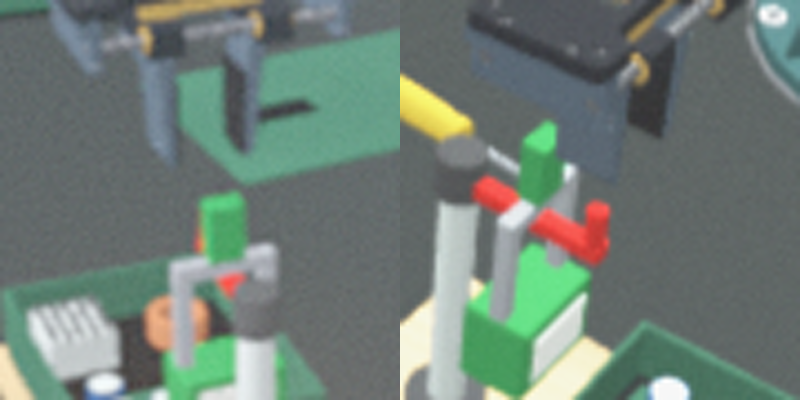

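```bash
python3 - <<'E'
from h import *
s=sense();r=R.from_rotvec(s["orientation"]);e=np.array([539.8,130.1,243.5])
for n in ["scene","side"]:
    c=get_image(n);P=cloud(c).reshape(-1,3);ok=c["depth"].ravel()>0
    H,S,V=cv2.cvtColor(c["img"],cv2.COLOR_BGR2HSV).reshape(-1,3).astype(int).T
    t=r.inv().apply(P-e)
    m=ok&(abs(t[:,1])<60)&(abs(t[:,0])<100)&(t[:,2]<-10)&(t[:,2]>-160)&(S<110)&(np.abs(H-108)<18)&(V<150)
    for a in range(-90,60,10):
        k=m&(t[:,0]>=a)&(t[:,0]<a+10)
        if k.sum()>3: print(n,a,k.sum(),"tool z max",np.sort(t[k,2])[-3:].round(),"y",np.percentile(t[k,1],[5,95]).round())
E
```

```text
scene -30 73 tool z max [-127. -127. -126.] y [14. 56.]
scene -20 83 tool z max [-35. -33. -31.] y [11. 53.]
scene -10 89 tool z max [-28. -28. -28.] y [-22.  33.]
scene 0 95 tool z max [-26. -26. -25.] y [-25.  30.]
scene 10 198 tool z max [-27. -27. -26.] y [-32.  40.]
scene 20 237 tool z max [-119. -118. -118.] y [-56.  50.]
scene 30 117 tool z max [-109. -108. -107.] y [-45.  44.]
side -50 8 tool z max [-113. -112. -110.] y [-30.  37.]
side -40 140 tool z max [-109. -108. -107.] y [-51.  46.]
side -30 248 tool z max [-82. -54. -42.] y [-50.  53.]
side -20 245 tool z max [-29. -27. -26.] y [-45.  36.]
side -10 43 tool z max [-32. -29. -27.] y [-53.  26.]
side 0 31 tool z max [-46. -33. -30.] y [-55.  26.]
side 10 45 tool z max [-48. -37. -33.] y [-56.  56.]
side 20 21 tool z max [-139. -139. -110.] y [-49.  58.]
```

>>> servo_tool(commands="0 0 0 0.2 0 2 4; 0 0 0 0.2 0 4 4; 0 0 0 0.2 0 5.6 4; 0 0 0 0.2 0 5.6 4; 0 0 0 0.2 0 5.6 3; 0 0 0 0.2 0 5.6 2.5; 0 0 0 0.2 0 5.6 2; 0 0 0 0.2 0 5.6 1.6; 0 0 0 0.2 0 5.6 1.3; 0 0 0 0.2 0 5.6 1; 0 0 0 0.2 0 5.6 0.8; 0 0 0 0.2 0 5.6 0.8", newtons=6)

```text
time_s: 22.55
ee_pos: [540.3, 132.6, 189.0]
orientation: [-1.987, -2.429, -0.008]
ft_force: [0.8, 0.8, 6.2]
width: 11.5
```

```bash
python3 crop.py m21 541 128 215 40; python3 hook.py; python3 -c "
from h import *
go([539.3,130.5,191],11.6)"
```

```text
22.65 [540.4 132.6 189. ] 11.486874514213472 [1.7 1.3 6.3]
scene 107 arm az 98.9234 [550.11237  95.08568] prong 1 [554.9 117.1 214.8]
side 9 arm az 68.95659 [549.59467   79.365364] prong 0 0
t 22.75 pos [540.4 132.6 189. ] yaz 11.4 w 11.5 F [1.1 0.5 6. ] j6 -0.01
row: 0.1 -0.3 -0.2 -0.18 -0.15 -0.20
```

View pics/m21.png

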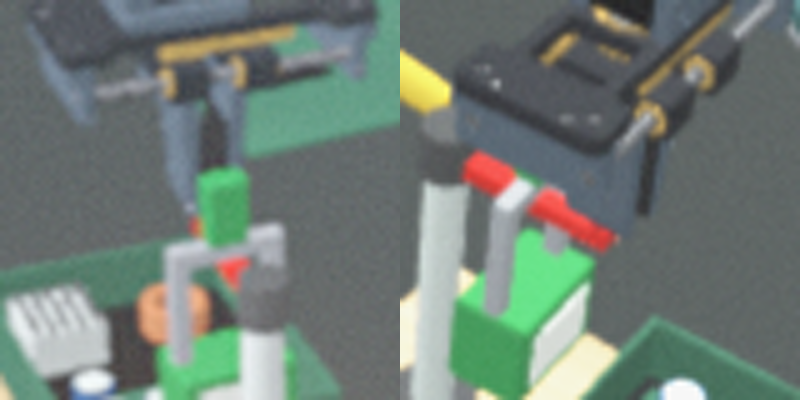

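>>> servo_tool(commands="0 0 0 0 -0.1 0 0.8; 0 0 0 0 -0.2 0 0.8; 0 0 0 0 -0.2 0 0.8; 0 0 0 0 -0.2 0 0.8; 0 0 0 0 -0.2 0 2; 0 0 0 0 -0.2 0 4; 0 0 0 0 -0.2 0 4; 0 0 0 0 -0.2 0 4; 0 0 0 0 -0.2 -3 4; 0 0 0 0 -0.2 -6 4; 0 0 0 0 -0.2 -10 4; 0 0 0 0 -0.2 -14 4")

```text
time_s: 23.75
ee_pos: [537.6, 131.2, 330.0]
orientation: [-1.986, -2.428, -0.006]
ft_force: [0.6, -0.0, 0.0]
width: 40.0
```

>>> servo_tool(commands="0 0 0 0 0 -1 4; 0 0 0 0 0 -1 4; 0 0 0 0 0 -1 4")

```text
time_s: 24.0
ee_pos: [537.5, 131.1, 339.7]
orientation: [-1.986, -2.428, -0.006]
ft_force: [-0.5, 0.1, -1.0]
width: 39.8
```

```bash
python3 hook.py; python3 hw.py; python3 crop.py m22 545 90 190 50
```

```text
scene 116 arm az 101.44014 [548.4404    95.322334] prong 39 [540.4 128.4 219.2]
side 10 arm az 106.43493 [547.6433   78.58524] prong 0 0
pr 108 [538.52572969 129.69127906 224.27528222] 261
-78.460686 [ 2.0004018e-01 -9.7978771e-01  5.4487756e+02  1.0155244e+02]
wood 4715 ((556.4342651367188, 49.81707763671875), (200.58767700195312, 590.553466796875), 11.674095153808594)
unit 2104 ((332.7671203613281, 156.6096954345703), (594.53076171875, 226.97286987304688), 20.14828872680664)
24.25 [537.1 131.  338.5] 40.179234420363514 [ 0.3  0.8 -0. ]
```

View pics/m22.png

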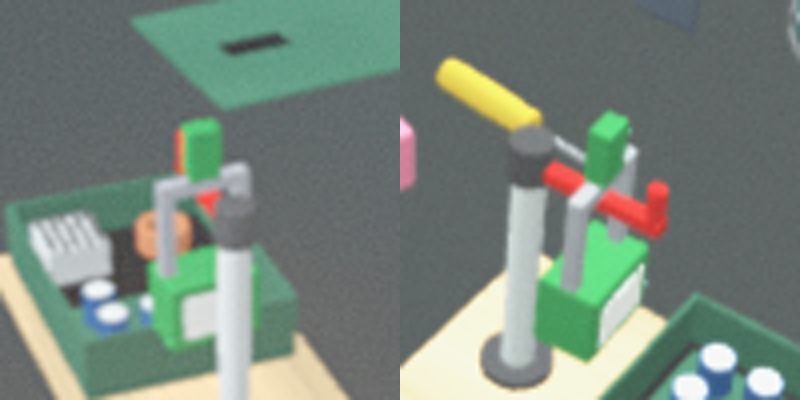

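View pics/w9.png

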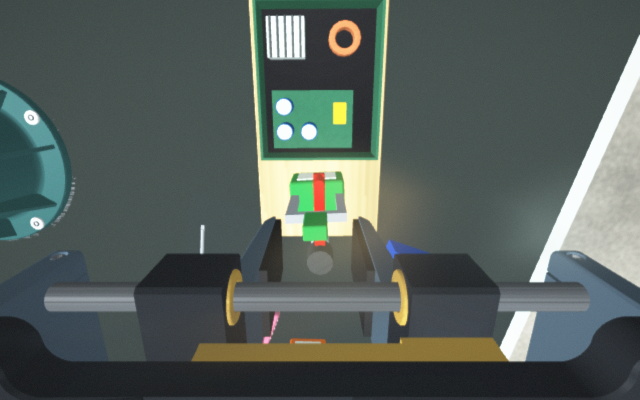

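```bash
python3 - <<'E'
from h import *
c=get_image("side");a=cv2.imread("pics/side0.png");d=cv2.absdiff(a,c["img"]).max(2)
for nm,(x0,y0,x1,y1) in dict(orange=(330,245,368,312),sdriver=(243,245,266,305),bin=(357,215,405,265),pink=(292,230,316,265),small=(255,300,286,358)).items(): print(nm,(d[y0:y1,x0:x1]>60).mean().round(3))
close_job(); print(sense()["time_s"])
E
```

```text
orange 0.0
sdriver 0.0
bin 0.0
pink 0.007
small 0.0
the job is handed in; nothing more can be done
the job is handed in; nothing more can be done
```

The hook now points over the drive unit and the green work lamp hangs on it by its bail, between the post and the prong. The job is handed in, at about 24 s on the robot's clock against the 58 s limit.

**What I did:** I pinched the prong and swung the hook about 91° clockwise. I then took the larger green lamp by its grip block, passed its bail window over the prong and set it down on the arm.

**What went wrong on the way:**
- **First pinch:** it closed on nothing, because the fingertips sat about 37 mm higher than the reported pose implied. I found this in the depth images and corrected for it from then on.
- **Setting the lamp down:** it pressed up to 16 N and dragged the hook about 2–3° off. Dragging it back with the lamp did not work. I released the lamp, pinched the prong again and re-aligned the hook.

**Last checks:**
- **Hook:** the scene and wrist cameras put the arm at about 101.5° and the pallet axis at about 101.6°. The side camera gave 106°, but from only 10 pixels with the arm mostly hidden, so I set it aside.
- **Lamp:** it hangs clear of the gripper, which was open and above it with no load.
- **Other things:** an image comparison showed no change at the orange lamp, screwdriver, parts bin or small green lamp. The pink lamp's area showed a 0.7% pixel difference, probably because the green lamp beside it is gone.

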